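Clamp the forked watch holder by holding the hidden bolt head

TASK

Stand the forked watch holder upright on the narrow raised ledge of the screw clamp, its two prongs straddling the bolt's shank between the clamping disc and the stop plate, and let go of it. Then reach down into the gap behind the clamp's tall bracket, grip the slowly turning bolt head and hold it from turning, so that the motor-driven nut draws the disc tight on the prongs. Finish while still gripping the bolt head motionless with the disc tight: do not let go of it, and leave the loupe, the screwdriver and the parts tray where they are.

Things in the scene. Friction and masses are not known exactly. Their poses are not given: they have to be found in the camera images.
- holder_center (a point): Loose watch holder, about 0.2 kg, upright on the bench (sizes in mm): brass fork 26 thick (its x) x 56 wide (its y) x 38 high, with a slot 18 wide in y, open below and 30 high, between two prongs; on it a round black head 40 in diameter, 14 high, then a watch 36 in diameter, 8 high; 60 high in all. The point is the centre of the black head, 45 above the prongs' underside (z up). Grip the head.
- seat (a point): Centre of the fixed clamp's dark ledge, 50 mm above the bench, 64 long (y); sizes in mm. Axes: x along the bolt, from motor to bracket (away from the robot), y along the ledge, z up. The bolt shank, 10 thick, runs over it along x, its axis 18 up. The fork stands here over the shank between stop plate (face x = +17, 38 wide in y, 30 above the ledge) and open disc (face x = -17).
- gap (a point): Centre of the mouth of the gap, straight above the bolt head, 98 mm above the bench, level with the top of the bracket (steel plate, 90 wide, 10 thick), which hides the head from the robot; 96 in x from the seat. Axes as the seat. The gap is 52 wide in x, open upwards and sideways, between the bracket and a dark rear plate 85 high above the bench.
- bolt: Steel hexagonal bolt head, 19 mm across flats, 22 across corners, 16 long, mid-gap; origin at its centre, 68 above the bench, 30 below the gap point. Its x is the seat's x, about which it turns, ungripped, at about 1.2 rad/s with nut and disc. Gripped across, along the seat's y, with 20 N or more it stops and the nut drives the disc. Free space below 46, beside 60. It never shifts along x.
- motor (a point): Centre of the top of the blue motor box, fixed on the robot's side of the clamp, 60 x 60, 100 mm above the bench. It turns the brass nut slowly all the time (0.06 N m at most).
- disc (a joint): Travel of the aluminium clamping disc (34 mm in diameter, round the shank) along the seat's x towards the stop plate in m: 0 open at the start, about 0.008 when tight on the 26 mm thick fork, 0.014 if nothing is between. It moves only while the bolt head is held, about 1.1 mm/s, so closing takes 8 s of holding (allow 10 s); it cannot be reopened.
- loupe: Black eye loupe, 36 mm in diameter, 36 high, standing on the bench; origin at its underside. Leave alone.
- screwdriver: Small red-handled screwdriver, 150 mm long, lying on the bench along its x, tip towards +x. Leave alone.
- tray: Green parts tray 120 x 90 x 30 mm with compartments; origin at the centre of its underside. Leave alone.
Things that resemble listed ones, but are neither listed nor needed, are in the scene too. There is more than one size of the part that bears holder_center; the job needs the largest.

How it is judged:
By the outcome, as a careful person would: the job done as asked, in the order asked, and still so for the second after the job is handed in, while the arm keeps its last pose, push and grip.
It also fails if it takes over 61 s, if anything falls off the work surface, if the arm or the gripper's body presses on something with over 40 N, if the wrist force passes 120 N, or if a joint passes its speed limit or range.

ROBOT

A 6-joint arm with a two-finger parallel gripper is mounted at the origin on the work surface. World frame = base frame: x ahead of the robot, y to its left, z up, the work surface at z = 0. Lengths are in mm, angles in degrees, forces in N, time in s.
With the tool pointing down it reaches from about 325 to 900 mm from the base axis. Payload 3.5 kg.
Tool frame: the origin (TCP) lies at the very end of the fingers, on their centre line; the grasp point (between the pads) lies robot.grip_depth behind it (robot.grip_depth is the distance from the TCP to the grasp point, in mm); z points along the fingers, y is the direction in which the jaws open and shut (so a half turn about z gives the same grasp; the last joint's range is limited). The gripper opens to 85 mm and grips with 20 to 120 N. Pads are 22 mm wide; open, the fingers measure 114 mm over their backs; the gripper's body (76 mm by 85 mm) begins 54 mm behind the grasp point. The pads swing forward as they close: fully open they stand 13 mm farther back than shut.
Start: joints at [59.164, 15.837, -1.513, 72.651, 0, 84.076], TCP at [263.274, 566.841, 196.513] pointing down, gripper open.
Joint ranges: [-178.77, 178.77], [-48.84, 107.48], [-61.69, 71.31], [-111.58, 123.2], [-90, 87.43], [-180, 180]. Speed limits (degrees/s): [147.25, 147.25, 180, 180, 180, 180].

INTERFACE

Orientations are given as a 3x3 rotation matrix whose columns are the frame's x, y, z axes.
In Python, from station import robot gives the robot as it stands.
- The arm moves only by the tool jog_arm, never from a script. Its argument "steps" is a list of rows, each an object with "claw": the opening, from 0 (shut) to 1 (fully open); "xyz": the shift along the tool's x, y, z in m, a list of three; "yaw": the turn about the tool's z in rad. A call has 1 to 20 rows; each row shifts and turns the commanded pose from where the row before left it, along the tool's axes as they then stand; what a row does not reach is not made up. A row lasts 1/12 s, in which the tool goes at most 41.7 mm and 7.16 degrees, less where a joint would pass 70% of its speed; a pose out of reach is approached as far as the arm can. A call is refused whole if a number of a shift passes 0.0417 or a number of a turn 0.125, either way. A call with a gripper value outside its range is refused whole. The fingers move at their own pace and stop on an object; the grip force is fixed at half the most. Time passes only in rows, so rows that do not move let the fingers close. It gives the time, the measured TCP pose, the force and the opening at its end, in the units of the state.
- robot.read_state(): the state, without advancing time (a new reading comes with each control period).
- robot.snapshot(name): name is "side" or "top" or "wrist"; returns the picture (400x640x3 uint8, blue, green, red); there is no depth.
- robot.get_calibration(name): a dict with "fx", "fy", "cx", "cy" (pixels), "R" (3x3) and "t" (3): a world point X has camera coordinates R X + t; the wrist camera has in their place "T_tool_cam" (4x4, takes a point from camera to tool coordinates, whose origin is the TCP and whose axes are the flange's). Camera axes: x right, y down, z forward; pixel columns grow to the right and rows downward; lengths in mm; the calibration is good to about 2 mm. A picture is of the moment at which its call begins: read the wrist's pose just before it. get_calibration takes no time and is no camera call.
- robot.job_done(): hands the job in, once; it reports no verdict.
The state is a dict: "time": time; "qpos": joint angles; "joint_vel": joint speeds; "joint_torque": joint torques, N m; "tcp_pos": TCP position; "eef_rot": TCP orientation; "wrist_force": force on the tool from outside, world axes, zero at the start; "wrist_torque": the same for the moment, N m; "finger_gap": finger opening in mm.
Only numpy, scipy, OpenCV 4.12 (cv2) and the standard library are available. Lean on these libraries where they do the work, as an engineer would, in place of code of your own. Each camera call takes 0.05 s, during which the arm holds its last target. There are 200 camera calls.

## Working session

There is one attempt and no reset: what is moved stays moved. The work goes in short steps, Python scripts to look and compute and a tool call to move; the robot and the scene stay as the last step left them, time stands still between calls to the robot, and variables do not carry over. Pictures are saved under pics/ and viewed, about 8 in all and at most 12, crops included, and the job is handed in when it is done.

Besides the shell and the picture viewer there is one more tool, called after "Call:" by a JSON object that holds its "op" and its "data", one argument or row to a line. jog_arm: Moves the arm, as the interface text tells. Its arguments: {"type":"object","properties":{"steps":{"type":"array","items":{"type":"object","properties":{"claw":{"type":"number"},"xyz":{"type":"array","items":{"type":"number"}},"yaw":{"type":"number"}}}}},"required":["steps"]}

```bash
mkdir -p pics
cat > h.py <<'E'
import numpy as np, cv2
from station import robot
def snap(n,f):
    s=robot.read_state(); im=robot.snapshot(n); cv2.imwrite('pics/'+f,im); return s,im
def cam(n,s=None):
    c=robot.get_calibration(n); K=np.array([[c['fx'],0,c['cx']],[0,c['fy'],c['cy']],[0,0,1]])
    if n=='wrist':
        T=np.array(c['T_tool_cam']); W=np.eye(4); W[:3,:3]=s['eef_rot']; W[:3,3]=s['tcp_pos']; M=W@T
        R=M[:3,:3].T; t=-R@M[:3,3]
    else: R=np.array(c['R']);t=np.array(c['t'])
    return K,R,t
def ray(C,u,v):
    K,R,t=C; return -R.T@t, R.T@np.linalg.inv(K)@np.array([u,v,1.])
def onz(C,u,v,z):
    o,d=ray(C,u,v); return o+d*(z-o[2])/d[2]
def proj(C,X):
    K,R,t=C; p=K@(R@np.asarray(X,float)+t); return p[:2]/p[2]
E
python3 - <<'E'
from h import *
for n in('top','side'):
    s,im=snap(n,n+'0.png'); K,R,t=cam(n); print(n,K[0,0],-R.T@t,R.tolist())
s=robot.read_state(); print(s['time'],s['tcp_pos'],s['eef_rot'],s['finger_gap'],robot.grip_depth)
E
```

```text
top 368.9309787081958 [ 406.54962161   29.62754171 1028.25240703] [[-0.003209420943409287, -0.9999839342870132, 0.00467234256814174], [-0.9875304537229695, 0.002433969983962497, -0.1574092715179845], [0.15739537028424125, -0.005119273188962775, -0.9875223999763769]]
side 386.92903435749963 [ 363.32738848 -507.20666918  822.94157744] [[0.9349674726083357, -0.3545395449024984, 0.011727585630058381], [-0.27309443964719665, -0.7404984184361615, -0.6140696371970586], [0.2263962283214203, 0.5709323982695961, -0.7891647131036476]]
0.1 [262.85784457 566.16977066 195.44824879] [[-9.06961465e-01  4.21212329e-01 -1.03733607e-03]
 [ 4.21213558e-01  9.06959787e-01 -1.75614743e-03]
 [ 2.01111150e-04 -2.02969806e-03 -9.99997920e-01]] 85.48832186492706 18.700000000000003
```

View pics/top0.png

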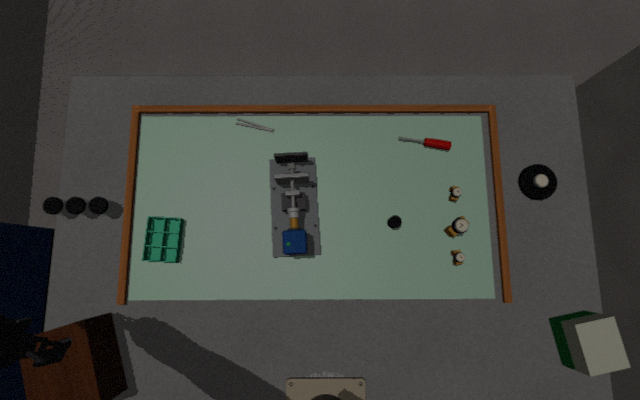

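View pics/side0.png

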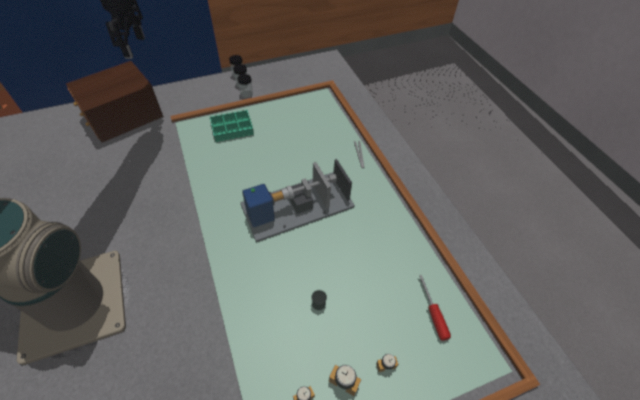

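Top view: there are three holder candidates at (455,193), (459,226) and (458,258). The middle one is clearly the largest, so it fits. The clamp has its motor at (294,241), bracket at (292,176) and rear plate at (292,158). I'll confirm with an enlarged crop.

Run:
```python
from h import *
im=cv2.imread('pics/top0.png')
a=cv2.resize(im[170:275,415:490],None,fx=5.3,fy=5.3,interpolation=cv2.INTER_CUBIC)
b=cv2.resize(im[145:265,260:330],None,fx=5,fy=5,interpolation=cv2.INTER_CUBIC)
h=600; o=np.zeros((h,760,3),np.uint8); a=a[:h];o[:a.shape[0],:a.shape[1]]=a; b=b[:h,:350];o[:b.shape[0],405:405+b.shape[1]]=b
cv2.imwrite('pics/crop.png',cv2.convertScaleAbs(o,alpha=1.7))
C=cam('top')
for u,v,z in [(460,226,60),(456,192,50),(459,257,50),(294.5,241,100),(292,177,98),(291.5,156,85),(394,222,36)]: print(u,v,onz(C,u,v,z).round(1))
hsv=cv2.cvtColor(im,cv2.COLOR_BGR2HSV)
m=cv2.inRange(hsv,(100,120,40),(130,255,255)); m[:, :250]=0;m[:,340:]=0
ys,xs=np.nonzero(m); print('blue',cv2.minAreaRect(np.c_[xs,ys].astype(np.float32)))
```

```text
460 226 [ 489.8 -356.9   60. ]
456 192 [ 582.6 -356.1   50. ]
459 257 [ 409.2 -353.    50. ]
294.5 241 [450.   76.4 100. ]
292 177 [614.2  83.9  98. ]
291.5 156 [673.8  86.3  85. ]
394 222 [ 503.2 -188.7   36. ]
blue ((293.9896545410156, 241.32412719726562), (23.547531127929688, 23.077754974365234), 86.633544921875)
```

View pics/crop.png

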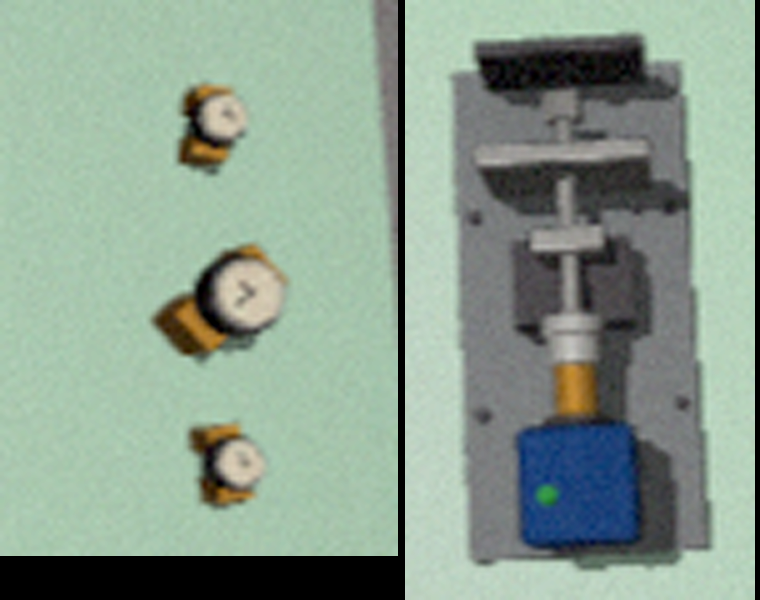

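The crop confirms the middle holder is the largest: its head centre is at about (490,-357) and the fork is at roughly 129°. I'll move above it.

Call:
{"op": "jog_arm", "data": {
  "steps": [
    {"xyz": [-0.0293, -0.0262, 0]},
    {"xyz": [-0.0293, -0.0262, 0]},
    {"xyz": [-0.0293, -0.0262, 0]},
    {"xyz": [-0.0293, -0.0262, 0]},
    {"xyz": [-0.0293, -0.0262, 0]},
    {"xyz": [-0.0293, -0.0262, 0]},
    {"xyz": [-0.0293, -0.0262, 0]},
    {"xyz": [-0.0293, -0.0262, 0]},
    {"xyz": [-0.0293, -0.0262, 0]},
    {"xyz": [-0.0293, -0.0262, 0]},
    {"xyz": [-0.0293, -0.0262, 0]},
    {"xyz": [-0.0293, -0.0262, 0]},
    {"xyz": [-0.0293, -0.0262, 0]},
    {"xyz": [-0.0293, -0.0262, 0]}
  ]
}}

```text
validation failed for argument at $.st...
```

Call:
{"op": "jog_arm", "data": {
  "steps": [
    {"xyz": [-0.0175, -0.0355, 0]},
    {"xyz": [-0.0175, -0.0355, 0]},
    {"xyz": [-0.0175, -0.0355, 0]},
    {"xyz": [-0.0175, -0.0355, 0]},
    {"xyz": [-0.0175, -0.0355, 0]},
    {"xyz": [-0.0175, -0.0355, 0]},
    {"xyz": [-0.0175, -0.0355, 0]},
    {"xyz": [-0.0175, -0.0355, 0]},
    {"xyz": [-0.0175, -0.0355, 0]},
    {"xyz": [-0.0175, -0.0355, 0]},
    {"yaw": -0.125},
    {"yaw": -0.125},
    {"yaw": -0.125},
    {"yaw": -0.125},
    {"yaw": -0.125},
    {"yaw": -0.125},
    {"yaw": -0.125},
    {"yaw": -0.125},
    {"yaw": -0.117},
    {}
  ]
}}

```text
validation failed for argument at $.st...
```

Run:
```python
from h import *
s,im=snap('wrist','w1.png'); print(s['time'],s['tcp_pos'].round(1) if hasattr(s['tcp_pos'],'round') else s['tcp_pos'],s['eef_rot'],s['qpos'])
C=cam('wrist',s); print(np.round(robot.get_calibration('wrist')['T_tool_cam'],2),proj(C,[490,-357,60]))
```

```text
0.1 [262.9 566.2 195.4] [[-9.06961465e-01  4.21212329e-01 -1.03733607e-03]
 [ 4.21213558e-01  9.06959787e-01 -1.75614743e-03]
 [ 2.01111150e-04 -2.02969806e-03 -9.99997920e-01]] [ 5.91651109e+01  1.58751609e+01 -1.59116161e+00  7.26505390e+01
 -5.40566458e-04  8.40763285e+01]
[[  -0.     -0.95   -0.3    76.04]
 [   1.     -0.     -0.     -1.  ]
 [   0.     -0.3     0.95 -177.09]
 [   0.      0.      0.      1.  ]] [-114.26791473  522.09217382]
```

View pics/w1.png

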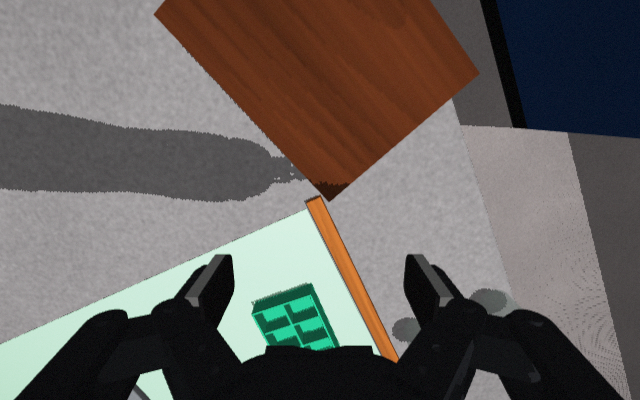

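Every row needs all its fields, so nothing moved. That picture only shows the start position. I'll resend the moves.

Call:
{"op": "jog_arm", "data": {
  "steps": [
    {"claw": 1, "yaw": 0, "xyz": [-0.0293, -0.0262, 0]},
    {"claw": 1, "yaw": 0, "xyz": [-0.0293, -0.0262, 0]},
    {"claw": 1, "yaw": 0, "xyz": [-0.0293, -0.0262, 0]},
    {"claw": 1, "yaw": 0, "xyz": [-0.0293, -0.0262, 0]},
    {"claw": 1, "yaw": 0, "xyz": [-0.0293, -0.0262, 0]},
    {"claw": 1, "yaw": 0, "xyz": [-0.0293, -0.0262, 0]},
    {"claw": 1, "yaw": 0, "xyz": [-0.0293, -0.0262, 0]},
    {"claw": 1, "yaw": 0, "xyz": [-0.0293, -0.0262, 0]},
    {"claw": 1, "yaw": 0, "xyz": [-0.0293, -0.0262, 0]},
    {"claw": 1, "yaw": 0, "xyz": [-0.0293, -0.0262, 0]},
    {"claw": 1, "yaw": 0, "xyz": [-0.0293, -0.0262, 0]},
    {"claw": 1, "yaw": 0, "xyz": [-0.0293, -0.0262, 0]},
    {"claw": 1, "yaw": 0, "xyz": [-0.0293, -0.0262, 0]},
    {"claw": 1, "yaw": 0, "xyz": [-0.0293, -0.0262, 0]}
  ]
}}

```text
time: 1.32
tcp_pos: [480.9, 59.5, 196.4]
eef_rot: [[-0.907, 0.421, -0.0], [0.421, 0.907, 0.0], [0.0, 0.0, -1.0]]
wrist_force: [0.9, 0.5, -0.2]
finger_gap: 85.1
```

Call:
{"op": "jog_arm", "data": {
  "steps": [
    {"claw": 1, "yaw": 0, "xyz": [-0.0175, -0.0355, 0]},
    {"claw": 1, "yaw": 0, "xyz": [-0.0175, -0.0355, 0]},
    {"claw": 1, "yaw": 0, "xyz": [-0.0175, -0.0355, 0]},
    {"claw": 1, "yaw": 0, "xyz": [-0.0175, -0.0355, 0]},
    {"claw": 1, "yaw": 0, "xyz": [-0.0175, -0.0355, 0]},
    {"claw": 1, "yaw": 0, "xyz": [-0.0175, -0.0355, 0]},
    {"claw": 1, "yaw": 0, "xyz": [-0.0175, -0.0355, 0]},
    {"claw": 1, "yaw": 0, "xyz": [-0.0175, -0.0355, 0]},
    {"claw": 1, "yaw": 0, "xyz": [-0.0175, -0.0355, 0]},
    {"claw": 1, "yaw": 0, "xyz": [-0.0175, -0.0355, 0]},
    {"claw": 1, "yaw": -0.125, "xyz": [0, 0, 0]},
    {"claw": 1, "yaw": -0.125, "xyz": [0, 0, 0]},
    {"claw": 1, "yaw": -0.125, "xyz": [0, 0, 0]},
    {"claw": 1, "yaw": -0.125, "xyz": [0, 0, 0]},
    {"claw": 1, "yaw": -0.125, "xyz": [0, 0, 0]},
    {"claw": 1, "yaw": -0.125, "xyz": [0, 0, 0]},
    {"claw": 1, "yaw": -0.125, "xyz": [0, 0, 0]},
    {"claw": 1, "yaw": -0.125, "xyz": [0, 0, 0]},
    {"claw": 1, "yaw": -0.117, "xyz": [0, 0, 0]},
    {"claw": 1, "yaw": 0, "xyz": [0, 0, 0]}
  ]
}}

```text
time: 2.98
tcp_pos: [489.7, -334.1, 196.1]
eef_rot: [[-0.775, -0.632, -0.001], [-0.632, 0.775, 0.001], [0.0, 0.001, -1.0]]
wrist_force: [-0.2, 0.5, -1.4]
finger_gap: 85.3
```

Run:
```python
from h import *
s,im=snap('wrist','w2.png'); print(s['time'],s['tcp_pos'].round(1),s['eef_rot'].round(4),s['qpos'].round(1))
C=cam('wrist',s); print(proj(C,[490,-357,60]))
```

```text
2.9833 [ 489.7 -334.1  196.1] [[-7.75e-01 -6.32e-01 -6.00e-04]
 [-6.32e-01  7.75e-01  6.00e-04]
 [ 1.00e-04  8.00e-04 -1.00e+00]] [-40.5  12.6  -5.7  71.7   0.  -79.7]
[302.69617882 171.27188202]
```

View pics/w2.png

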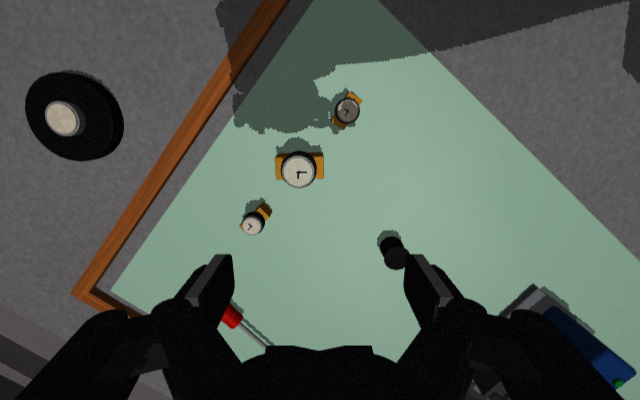

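Wrist view: the large holder is at (300,170), within 3 px of the top-camera prediction, and its fork is nearly along the tool's y. Next I'll measure its centre and angle more exactly.

Run:
```python
from h import *
s=robot.read_state(); im=cv2.imread('pics/w2.png'); C=cam('wrist',s)
hsv=cv2.cvtColor(im,cv2.COLOR_BGR2HSV)
sub=np.zeros(im.shape[:2],np.uint8); sub[140:200,265:335]=255
br=cv2.inRange(hsv,(10,120,60),(30,255,255))&sub
ys,xs=np.nonzero(br); print(len(xs),xs.min(),xs.max(),ys.min(),ys.max())
for nm,f in(('up',np.min),('lo',np.max)):
    P=np.array([[u,f(ys[xs==u])] for u in np.unique(xs)if (xs==u).sum()>5]); 
    P=P[((P[:,0]>xs.min()+1)&(P[:,0]<xs.min()+8))|((P[:,0]<xs.max()-1)&(P[:,0]>xs.max()-8))]
    z=38 if nm=='up' else 0
    W=np.array([onz(C,u,v,z) for u,v in P]);k=np.polyfit(P[:,0],P[:,1],1); print(nm,P.tolist(),k)
    a=onz(C,xs.min(),np.polyval(k,xs.min()),z);b=onz(C,xs.max(),np.polyval(k,xs.max()),z);d=a-b;print(a,b,np.hypot(*d[:2]),np.degrees(np.arctan2(d[1],d[0])))
wh=cv2.inRange(hsv,(0,0,110),(40,90,255))&sub
cs,_=cv2.findContours(wh,0,2); c=max(cs,key=cv2.contourArea); e=cv2.fitEllipse(cv2.convexHull(c)); print(e,onz(C,*e[0],60))
```

```text
319 275 323 156 178
up [[277, 157], [278, 157], [279, 157], [280, 157], [281, 157], [282, 157], [316, 156], [317, 156], [318, 156], [319, 156], [320, 156], [321, 156]] [-2.54458460e-02  1.64108308e+02]
[ 501.0472963  -389.97323153   38.        ] [ 465.48396932 -348.13539556   38.        ] 54.91042474175111 -49.63453609213815
lo [[277, 178], [278, 178], [279, 178], [280, 178], [281, 178], [282, 178], [316, 177], [317, 177], [318, 177], [319, 177], [320, 177], [321, 177]] [-2.54458460e-02  1.85108308e+02]
[ 531.0828866  -374.57388922    0.        ] [ 490.59913147 -327.00511084    0.        ] 62.46377434541804 -49.60031331562372
((297.8778991699219, 171.36856079101562), (29.761899948120117, 31.246042251586914), 103.54737854003906) [ 493.27564668 -361.02113711   60.        ]
```

Call:
{"op": "jog_arm", "data": {
  "steps": [
    {"claw": 1, "yaw": -0.02, "xyz": [0.0047, -0.0075, 0.034]},
    {"claw": 1, "yaw": 0, "xyz": [0.0047, -0.0075, 0.034]},
    {"claw": 1, "yaw": 0, "xyz": [0.0047, -0.0075, 0.033]},
    {"claw": 1, "yaw": 0, "xyz": [0, 0, 0]},
    {"claw": 1, "yaw": 0, "xyz": [0, 0, 0]}
  ]
}}

```text
time: 3.45
tcp_pos: [491.7, -359.1, 93.3]
eef_rot: [[-0.765, -0.644, -0.004], [-0.644, 0.765, 0.004], [0.001, 0.006, -1.0]]
wrist_force: [-0.9, -0.3, 1.4]
finger_gap: 85.6
```

Run:
```python
from h import *
s,im=snap('wrist','w3.png'); print(s['time'],s['tcp_pos'].round(1),s['eef_rot'].round(4))
C=cam('wrist',s); print(proj(C,[493,-360.5,60]),proj(C,[490,-357,60]))
```

```text
3.45 [ 491.7 -359.1   93.3] [[-7.651e-01 -6.439e-01 -4.200e-03]
 [-6.439e-01  7.651e-01  4.100e-03]
 [ 6.000e-04  5.800e-03 -1.000e+00]]
[316.77056982 216.3606458 ] [322.80596454 216.29607947]
```

View pics/w3.png

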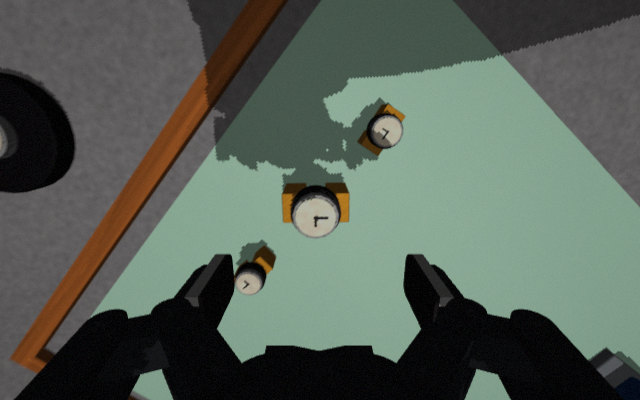

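The face is centred at about (316,217), which matches the estimate of (493,-360.5). I'll descend and grip the head.

Call:
{"op": "jog_arm", "data": {
  "steps": [
    {"claw": 1, "yaw": 0, "xyz": [0, -0.0018, 0.018]},
    {"claw": 1, "yaw": 0, "xyz": [0, 0, 0.018]},
    {"claw": 1, "yaw": 0, "xyz": [0, 0, 0.012]},
    {"claw": 1, "yaw": 0, "xyz": [0, 0, 0.005]},
    {"claw": 1, "yaw": 0, "xyz": [0, 0, 0]},
    {"claw": 1, "yaw": 0, "xyz": [0, 0, 0]}
  ]
}}

```text
time: 4.0
tcp_pos: [495.4, -362.3, 43.7]
eef_rot: [[-0.763, -0.646, 0.001], [-0.646, 0.763, -0.001], [-0.0, -0.001, -1.0]]
wrist_force: [0.6, 0.5, -0.3]
finger_gap: 85.4
```

Call:
{"op": "jog_arm", "data": {
  "steps": [
    {"claw": 1, "yaw": 0, "xyz": [0.0007, 0.0025, 0.002]},
    {"claw": 1, "yaw": 0, "xyz": [0, 0, 0.003]},
    {"claw": 1, "yaw": 0, "xyz": [0, 0, 0]},
    {"claw": 1, "yaw": 0, "xyz": [0, 0, 0]},
    {"claw": 1, "yaw": 0, "xyz": [0, 0, 0]}
  ]
}}

```text
time: 4.42
tcp_pos: [492.7, -360.6, 37.7]
eef_rot: [[-0.763, -0.646, 0.0], [-0.646, 0.763, -0.0], [-0.0, -0.0, -1.0]]
wrist_force: [-0.2, -0.2, -0.1]
finger_gap: 85.2
```

Call:
{"op": "jog_arm", "data": {
  "steps": [
    {"claw": 0, "yaw": 0, "xyz": [0, 0, 0]},
    {"claw": 0, "yaw": 0, "xyz": [0, 0, 0]},
    {"claw": 0, "yaw": 0, "xyz": [0, 0, 0]},
    {"claw": 0, "yaw": 0, "xyz": [0, 0, 0]},
    {"claw": 0, "yaw": 0, "xyz": [0, 0, 0]},
    {"claw": 0, "yaw": 0, "xyz": [0, 0, 0]},
    {"claw": 0, "yaw": 0, "xyz": [0, 0, 0]},
    {"claw": 0, "yaw": 0, "xyz": [0, 0, 0]}
  ]
}}

```text
time: 5.08
tcp_pos: [492.6, -360.5, 37.5]
eef_rot: [[-0.763, -0.646, 0.0], [-0.646, 0.763, 0.0], [-0.0, 0.0, -1.0]]
wrist_force: [-0.5, 0.1, -0.4]
finger_gap: 0.1
```

The fingers shut fully, so the grip missed. I'll look.

Run:
```python
from h import *
s,im=snap('wrist','w4.png'); _,t=snap('top','top4.png'); _,sd=snap('side','side4.png')
C=cam('wrist',s); print(proj(C,[493,-360.5,60]),proj(C,s['tcp_pos']))
o=np.zeros((400,800,3),np.uint8); o[:250,:400]=cv2.resize(im,(400,250)); o[:400,400:]=cv2.resize(t[170:270,400:500],(400,400))
o[250:,:400]=cv2.resize(sd[325:400,260:460],(400,150))
cv2.imwrite('pics/c4.png',cv2.convertScaleAbs(o,alpha=1.4))
```

```text
[319.17666576 249.70870751] [319.54174134 233.71754345]
```

View pics/c4.png

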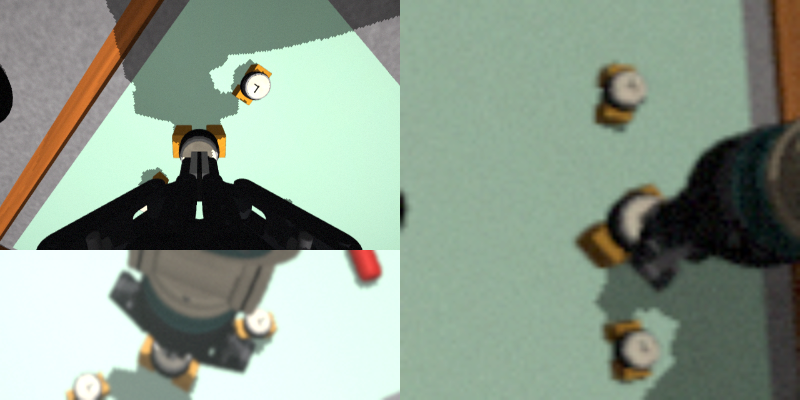

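The fingers shut just on the far side (tool −x) of the head, and the holder is still upright with its face at about (317,229). An enlarged crop should show how the finger tips sit relative to the projected TCP.

Run:
```python
from h import *
s=robot.read_state(); im=cv2.imread('pics/w4.png'); C=cam('wrist',s); T=np.eye(4);T[:3,:3]=s['eef_rot'];T[:3,3]=s['tcp_pos']
o=cv2.convertScaleAbs(cv2.resize(im[180:340,240:400],None,fx=3.7,fy=3.7,interpolation=cv2.INTER_CUBIC),alpha=2.5)
for p in [(0,0,0),(11,0,0),(-11,0,0),(11,0,-20),(0,20,0)]:
    q=proj(C,(T@np.r_[p,1])[:3]); cv2.circle(o,tuple(int(round(x)) for x in (q-[240,180])*3.7),4,(0,0,255),-1)
cv2.imwrite('pics/c5.png',o)
```

```text
(no output)
```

View pics/c5.png

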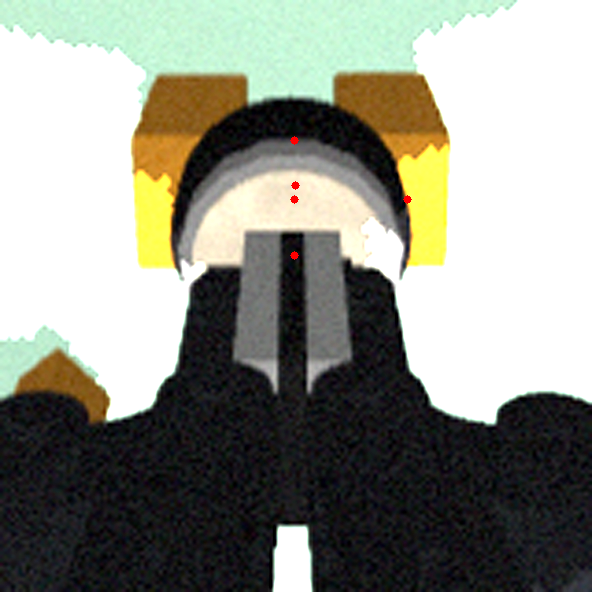

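The markers show the problem. The finger tips stop about 37 mm short of the stated TCP, both in this picture and in the open-finger scale of the previous view. They shut above the watch, and the holder has not moved. I'll open, go about 34 mm lower (which stays above the bench either way) and grip again.

Call:
{"op": "jog_arm", "data": {
  "steps": [
    {"claw": 1, "yaw": 0, "xyz": [0, 0, 0]},
    {"claw": 1, "yaw": 0, "xyz": [0, 0, 0]},
    {"claw": 1, "yaw": 0, "xyz": [0, 0, 0]},
    {"claw": 1, "yaw": 0, "xyz": [0, 0, 0]},
    {"claw": 1, "yaw": 0, "xyz": [0, 0, 0]},
    {"claw": 1, "yaw": 0, "xyz": [0, 0, 0]},
    {"claw": 1, "yaw": 0, "xyz": [0, 0, 0]},
    {"claw": 1, "yaw": 0, "xyz": [0, 0, 0]},
    {"claw": 1, "yaw": 0, "xyz": [0, 0, 0.01]},
    {"claw": 1, "yaw": 0, "xyz": [0, 0, 0.01]},
    {"claw": 1, "yaw": 0, "xyz": [0, 0, 0.008]},
    {"claw": 1, "yaw": 0, "xyz": [0, 0, 0.005]},
    {"claw": 1, "yaw": 0, "xyz": [0, 0, 0]},
    {"claw": 1, "yaw": 0, "xyz": [0, 0, 0]},
    {"claw": 1, "yaw": 0, "xyz": [0, 0, 0]}
  ]
}}

```text
time: 6.48
tcp_pos: [492.7, -360.7, 4.5]
eef_rot: [[-0.763, -0.646, 0.0], [-0.646, 0.763, -0.0], [0.0, -0.0, -1.0]]
wrist_force: [-0.2, -0.1, -0.0]
finger_gap: 85.6
```

Call:
{"op": "jog_arm", "data": {
  "steps": [
    {"claw": 0, "yaw": 0, "xyz": [0, 0, 0]},
    {"claw": 0, "yaw": 0, "xyz": [0, 0, 0]},
    {"claw": 0, "yaw": 0, "xyz": [0, 0, 0]},
    {"claw": 0, "yaw": 0, "xyz": [0, 0, 0]},
    {"claw": 0, "yaw": 0, "xyz": [0, 0, 0]},
    {"claw": 0, "yaw": 0, "xyz": [0, 0, 0]},
    {"claw": 0, "yaw": 0, "xyz": [0, 0, 0]}
  ]
}}

```text
time: 7.07
tcp_pos: [493.2, -361.1, 5.4]
eef_rot: [[-0.763, -0.646, 0.001], [-0.646, 0.763, -0.001], [-0.0, -0.002, -1.0]]
wrist_force: [0.5, 0.4, 4.6]
finger_gap: 37.4
```

The gap is 37.4 with 4.6 N upward, so the tips are only on the watch or the head's rim. I'll reopen, go 6 mm lower and close again.

Call:
{"op": "jog_arm", "data": {
  "steps": [
    {"claw": 0.8, "yaw": 0, "xyz": [0, 0, 0]},
    {"claw": 0.8, "yaw": 0, "xyz": [0, 0, 0]},
    {"claw": 0.8, "yaw": 0, "xyz": [0, 0, 0]},
    {"claw": 0.8, "yaw": 0, "xyz": [0, 0, 0]},
    {"claw": 0.8, "yaw": 0, "xyz": [0, 0, 0]},
    {"claw": 0.8, "yaw": 0, "xyz": [0, 0, 0.003]},
    {"claw": 0.8, "yaw": 0, "xyz": [0, 0, 0.003]},
    {"claw": 0.8, "yaw": 0, "xyz": [0, 0, 0]},
    {"claw": 0.8, "yaw": 0, "xyz": [0, 0, 0]},
    {"claw": 0, "yaw": 0, "xyz": [0, 0, 0]},
    {"claw": 0, "yaw": 0, "xyz": [0, 0, 0]},
    {"claw": 0, "yaw": 0, "xyz": [0, 0, 0]},
    {"claw": 0, "yaw": 0, "xyz": [0, 0, 0]},
    {"claw": 0, "yaw": 0, "xyz": [0, 0, 0]},
    {"claw": 0, "yaw": 0, "xyz": [0, 0, 0]}
  ]
}}

```text
time: 8.32
tcp_pos: [493.7, -361.6, 0.7]
eef_rot: [[-0.763, -0.646, 0.002], [-0.646, 0.763, -0.002], [-0.0, -0.003, -1.0]]
wrist_force: [-1.7, 1.1, 8.9]
finger_gap: 46.3
```

Run:
```python
from h import *
s,im=snap('wrist','w6.png'); print(s['time'],s['tcp_pos'].round(1),s['wrist_force'],s['finger_gap'])
cv2.imwrite('pics/c6.png',cv2.convertScaleAbs(cv2.resize(im[180:340,220:420],None,fx=3.7,fy=3.7,interpolation=cv2.INTER_CUBIC),alpha=2))
```

```text
8.3167 [ 493.7 -361.6    0.7] [-1.7210311   1.08847638  8.89099707] 46.31590731904866
```

View pics/c6.png

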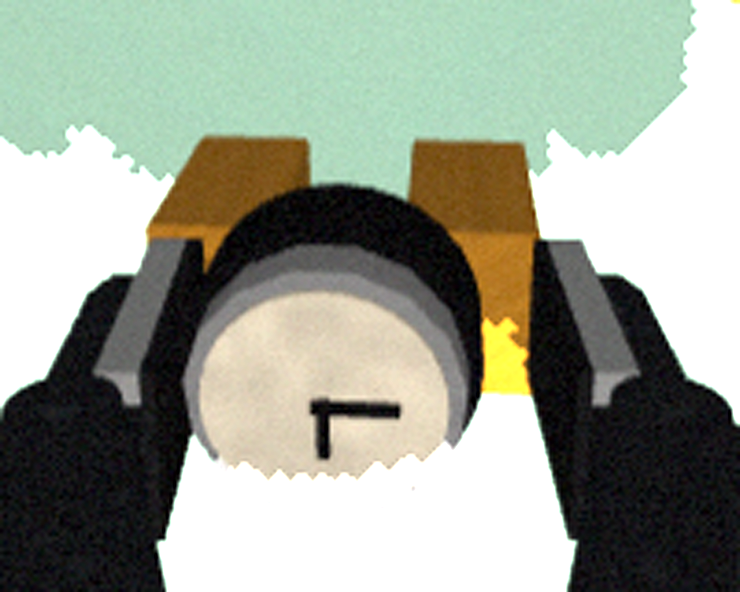

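The left pad touches the head. The right tip is on the fork's top face: the gap is 46 and the force 9 N, so it went about 4 mm too low. I'll reopen, rise 4 mm and close.

Call:
{"op": "jog_arm", "data": {
  "steps": [
    {"claw": 0.8, "yaw": 0, "xyz": [0, 0, 0]},
    {"claw": 0.8, "yaw": 0, "xyz": [0, 0, 0]},
    {"claw": 0.8, "yaw": 0, "xyz": [0, 0, 0]},
    {"claw": 0.8, "yaw": 0, "xyz": [0, 0, 0]},
    {"claw": 0.8, "yaw": 0, "xyz": [0, -0.001, -0.002]},
    {"claw": 0.8, "yaw": 0, "xyz": [0, -0.001, -0.002]},
    {"claw": 0.8, "yaw": 0, "xyz": [0, 0, 0]},
    {"claw": 0.8, "yaw": 0, "xyz": [0, 0, 0]},
    {"claw": 0.8, "yaw": 0, "xyz": [0, 0, 0]}
  ]
}}

```text
time: 9.12
tcp_pos: [493.9, -362.1, 2.6]
eef_rot: [[-0.763, -0.646, 0.0], [-0.646, 0.763, -0.0], [-0.0, -0.0, -1.0]]
wrist_force: [1.0, 0.3, 1.2]
finger_gap: 68.4
```

Call:
{"op": "jog_arm", "data": {
  "steps": [
    {"claw": 0, "yaw": 0, "xyz": [0, 0, 0]},
    {"claw": 0, "yaw": 0, "xyz": [0, 0, 0]},
    {"claw": 0, "yaw": 0, "xyz": [0, 0, 0]},
    {"claw": 0, "yaw": 0, "xyz": [0, 0, 0]},
    {"claw": 0, "yaw": 0, "xyz": [0, 0, 0]},
    {"claw": 0, "yaw": 0, "xyz": [0, 0, 0]},
    {"claw": 0, "yaw": 0, "xyz": [0, 0, 0]},
    {"claw": 0, "yaw": 0, "xyz": [0, 0, 0]}
  ]
}}

```text
time: 9.78
tcp_pos: [494.0, -362.2, 2.9]
eef_rot: [[-0.763, -0.646, 0.0], [-0.646, 0.763, -0.0], [-0.0, -0.0, -1.0]]
wrist_force: [-0.8, 1.4, 4.4]
finger_gap: 37.7
```

Run:
```python
from h import *
s,im=snap('wrist','w7.png'); print(s['time'],s['tcp_pos'].round(1),s['wrist_force'],s['finger_gap'])
```

```text
9.7833 [ 494.  -362.2    2.9] [-0.78928491  1.36182892  4.42464963] 37.69013447347388
```

A solid grip, with gap 37.7 and 4 N. I'll lift and turn the fork towards the clamp's y direction.

Call:
{"op": "jog_arm", "data": {
  "steps": [
    {"claw": 0, "yaw": 0, "xyz": [0, 0, -0.01]},
    {"claw": 0, "yaw": 0, "xyz": [0, 0, -0.02]},
    {"claw": 0, "yaw": 0, "xyz": [0, 0, -0.03]},
    {"claw": 0, "yaw": 0, "xyz": [0, 0, -0.03]},
    {"claw": 0, "yaw": 0, "xyz": [0, 0, -0.03]},
    {"claw": 0, "yaw": 0.06, "xyz": [0, 0, -0.03]},
    {"claw": 0, "yaw": 0.1, "xyz": [0, 0, -0.02]},
    {"claw": 0, "yaw": 0.1, "xyz": [0, 0, -0.02]},
    {"claw": 0, "yaw": 0.1, "xyz": [0, 0, -0.01]},
    {"claw": 0, "yaw": 0.1, "xyz": [0, 0, 0]},
    {"claw": 0, "yaw": 0.1, "xyz": [0, 0, 0]},
    {"claw": 0, "yaw": 0.1, "xyz": [0, 0, 0]},
    {"claw": 0, "yaw": 0, "xyz": [0, 0, 0]},
    {"claw": 0, "yaw": 0, "xyz": [0, 0, 0]}
  ]
}}

```text
time: 11.0
tcp_pos: [493.4, -361.6, 201.9]
eef_rot: [[-0.999, -0.045, -0.001], [-0.045, 0.999, 0.001], [0.001, 0.001, -1.0]]
wrist_force: [-0.3, -0.4, -1.5]
finger_gap: 37.6
```

Call:
{"op": "jog_arm", "data": {
  "steps": [
    {"claw": 0, "yaw": 0, "xyz": [-0.005, 0.015, 0]},
    {"claw": 0, "yaw": 0, "xyz": [-0.01, 0.03, 0]},
    {"claw": 0, "yaw": 0, "xyz": [-0.011, 0.036, 0]},
    {"claw": 0, "yaw": 0, "xyz": [-0.011, 0.036, 0]},
    {"claw": 0, "yaw": 0, "xyz": [-0.011, 0.036, 0]},
    {"claw": 0, "yaw": 0, "xyz": [-0.011, 0.036, 0]},
    {"claw": 0, "yaw": 0, "xyz": [-0.011, 0.036, 0]},
    {"claw": 0, "yaw": 0, "xyz": [-0.011, 0.036, 0]},
    {"claw": 0, "yaw": 0, "xyz": [-0.011, 0.036, 0]},
    {"claw": 0, "yaw": 0, "xyz": [-0.011, 0.036, 0]},
    {"claw": 0, "yaw": 0, "xyz": [-0.011, 0.036, 0]},
    {"claw": 0, "yaw": 0, "xyz": [-0.006, 0.036, 0]},
    {"claw": 0, "yaw": 0, "xyz": [-0.005, 0.025, 0]},
    {"claw": 0, "yaw": 0, "xyz": [0, 0.007, 0]},
    {"claw": 0, "yaw": 0, "xyz": [0, 0, 0]},
    {"claw": 0, "yaw": 0, "xyz": [0, 0, 0]},
    {"claw": 0, "yaw": 0, "xyz": [0, 0, 0]}
  ]
}}

```text
time: 12.42
tcp_pos: [599.9, 78.9, 202.4]
eef_rot: [[-0.999, -0.042, -0.001], [-0.042, 0.999, -0.001], [0.001, -0.001, -1.0]]
wrist_force: [-0.1, -0.6, -2.1]
finger_gap: 37.7
```

Run:
```python
from h import *
s,im=snap('wrist','w8.png'); print(s['time'],s['tcp_pos'].round(1),s['eef_rot'].round(4),s['wrist_force'],s['finger_gap'])
cv2.imwrite('pics/w8v.png',cv2.convertScaleAbs(cv2.resize(im,(800,500),interpolation=cv2.INTER_CUBIC),alpha=1.6))
```

```text
12.4167 [599.9  78.9 202.4] [[-9.991e-01 -4.180e-02 -6.000e-04]
 [-4.180e-02  9.991e-01 -6.000e-04]
 [ 6.000e-04 -6.000e-04 -1.000e+00]] [-0.05818216 -0.55870093 -2.07034726] 37.68070550511788
```

View pics/w8v.png

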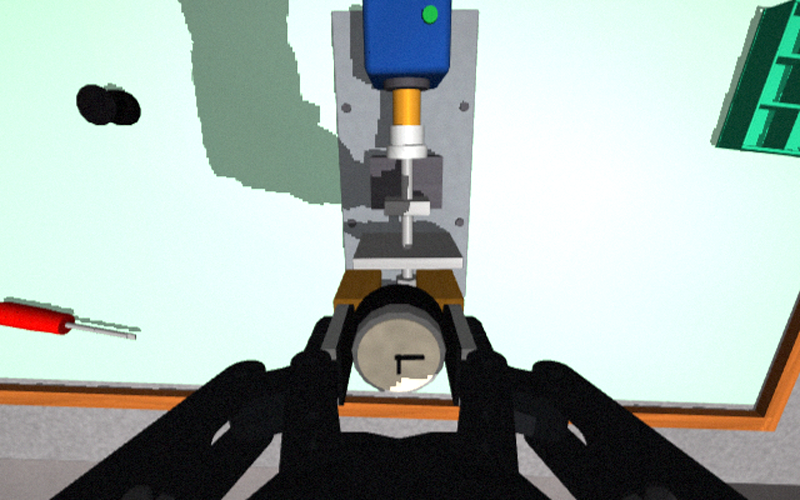

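The holder hangs level in the grip. In the 800-px view the disc's front edge is at row ~157, the stop plate's top at 201–214 and the bracket's top at 257–268, with the shank at column ~407. The loupe, screwdriver and tray are untouched. Next I'll extract the edges.

Run:
```python
from h import *
s=robot.read_state(); im=cv2.imread('pics/w8.png'); C=cam('wrist',s); g=cv2.GaussianBlur(cv2.cvtColor(im,cv2.COLOR_BGR2GRAY),(3,3),0).astype(int)
for u in (316,335): print('col',u,[(v,g[v,u]) for v in range(112,130)],'\n',[(v,g[v,u]) for v in range(156,176)])
print('bracket',[(v,g[v,345]) for v in range(180,220)])
print('col bracket row 210',[(u,g[210,u]) for u in list(range(276,290))+list(range(362,376))])
print('stop row 168',[(u,g[168,u]) for u in list(range(303,313))+list(range(338,348))])
print('shank row 148',[(u,g[148,u]) for u in range(315,337)])
print('disc row 121',[(u,g[121,u]) for u in list(range(306,316))+list(range(336,346))])
for u in (285,295,355,365): print('fork',u,[(v,*im[v,u]) for v in range(211,224)])
for r in (222,232): print('fork row',r,[(u,*im[r,u][1:]) for u in list(range(264,276))+list(range(366,376))])
```

```text
col 316 [(112, np.int64(117)), (113, np.int64(116)), (114, np.int64(115)), (115, np.int64(112)), (116, np.int64(109)), (117, np.int64(114)), (118, np.int64(121)), (119, np.int64(125)), (120, np.int64(126)), (121, np.int64(126)), (122, np.int64(125)), (123, np.int64(125)), (124, np.int64(126)), (125, np.int64(123)), (126, np.int64(107)), (127, np.int64(79)), (128, np.int64(56)), (129, np.int64(47))] 
 [(156, np.int64(31)), (157, np.int64(37)), (158, np.int64(41)), (159, np.int64(40)), (160, np.int64(43)), (161, np.int64(52)), (162, np.int64(60)), (163, np.int64(62)), (164, np.int64(63)), (165, np.int64(62)), (166, np.int64(61)), (167, np.int64(61)), (168, np.int64(61)), (169, np.int64(60)), (170, np.int64(59)), (171, np.int64(55)), (172, np.int64(50)), (173, np.int64(48)), (174, np.int64(49)), (175, np.int64(51))]
col 335 [(112, np.int64(133)), (113, np.int64(132)), (114, np.int64(122)), (115, np.int64(107)), (116, np.int64(114)), (117, np.int64(135)), (118, np.int64(144)), (119, np.int64(143)), (120, np.int64(143)), (121, np.int64(143)), (122, np.int64(143)), (123, np.int64(143)), (1
[... 7001 characters left out ...]
 np.uint8(149)), (267, np.uint8(185), np.uint8(152)), (268, np.uint8(182), np.uint8(152)), (269, np.uint8(162), np.uint8(136)), (270, np.uint8(54), np.uint8(63)), (271, np.uint8(36), np.uint8(55)), (272, np.uint8(36), np.uint8(53)), (273, np.uint8(34), np.uint8(50)), (274, np.uint8(36), np.uint8(54)), (275, np.uint8(39), np.uint8(59)), (366, np.uint8(35), np.uint8(56)), (367, np.uint8(35), np.uint8(55)), (368, np.uint8(79), np.uint8(84)), (369, np.uint8(104), np.uint8(99)), (370, np.uint8(105), np.uint8(106)), (371, np.uint8(105), np.uint8(103)), (372, np.uint8(118), np.uint8(105)), (373, np.uint8(179), np.uint8(147)), (374, np.uint8(189), np.uint8(154)), (375, np.uint8(184), np.uint8(151))]
```

Run:
```python
from h import *
s=robot.read_state(); im=cv2.imread('pics/w8.png'); C=cam('wrist',s); g=cv2.GaussianBlur(cv2.cvtColor(im,cv2.COLOR_BGR2GRAY),(3,3),0).astype(float)
def edge(u,a,b): 
    d=np.diff(g[a:b,u]); k=np.abs(d).argmax(); w=np.abs(d[max(k-2,0):k+3]); return a+max(k-2,0)+.5+(w*np.arange(len(w))).sum()/w.sum()
for nm,us,a,b,z in(('bracketF',range(290,365,3),200,211,98),('bracketB',range(290,315,3),211,219,98),('stopF',range(331,342),156,166,80)):
    W=np.array([onz(C,u,edge(u,a,b),z) for u in us]); k=np.polyfit(W[:,1],W[:,0],1); print(nm,'x@y=83',np.polyval(k,83),'yaw',-np.degrees(np.arctan(k[0])),np.std(W[:,0]-np.polyval(k,W[:,1])))
f=lambda n,u,v,z:print(n,onz(C,u,v,z).round(1))
f('disc',326,126.6,85);f('stopFmid',325.3,161,80);f('stopB',325.3,171.5,80);f('brF',326.2,206,98);f('brB',326.2,215.2,98);f('shank',325.1,148,73)
for h in (199.5,): 
    a=onz(C,276.1,215.2,h);b=onz(C,361.5,215.2,h);print('fork bottom edge',a,b,np.linalg.norm(a-b)); m=(a+b)/2; print('in tool',s['eef_rot'].T@(m-s['tcp_pos']))
print(proj(C,[540,80,50]))
```

```text
bracketF x@y=83 615.6480824214772 yaw 2.7442983048135687 0.03362241723812844
bracketB x@y=83 624.7620679432226 yaw 3.6059220625564525 0.18000569202334527
stopF x@y=83 572.8365871959791 yaw 3.0824706387123073 0.021250829004545325
disc [538.4  82.   85. ]
stopFmid [572.8  83.   80. ]
stopB [583.7  83.5  80. ]
brF [615.4  85.6  98. ]
brB [625.3  86.   98. ]
shank [560.5  82.4  73. ]
fork bottom edge [590.04106905  49.26791008 199.5       ] [587.75754615 104.97144139 199.5       ] 55.75031728406825
in tool [11.22703863 -0.99928572  2.94139449]
[323.40867983 126.40304316]
```

The measurements agree: disc face x = 538.4, stop face 572.8 (34.4 apart) and bracket front 615.4. That puts the seat at about (555.6, 82.6), yaw 2.8°. The fork sits −1.8 (x) and −1.0 (y) in the tool frame. I'll move over the seat and go part way down.

Call:
{"op": "jog_arm", "data": {
  "steps": [
    {"claw": 0, "yaw": -0.008, "xyz": [0.01, 0.0015, 0]},
    {"claw": 0, "yaw": 0, "xyz": [0.018, 0.0025, 0.01]},
    {"claw": 0, "yaw": 0, "xyz": [0.013, 0.0015, 0.02]},
    {"claw": 0, "yaw": 0, "xyz": [0.0049, 0.001, 0.03]},
    {"claw": 0, "yaw": 0, "xyz": [0, 0, 0.025]},
    {"claw": 0, "yaw": 0, "xyz": [0, 0, 0.015]},
    {"claw": 0, "yaw": 0, "xyz": [0, 0, 0.005]},
    {"claw": 0, "yaw": 0, "xyz": [0, 0, 0]},
    {"claw": 0, "yaw": 0, "xyz": [0, 0, 0]},
    {"claw": 0, "yaw": 0, "xyz": [0, 0, 0]},
    {"claw": 0, "yaw": 0, "xyz": [0, 0, 0]}
  ]
}}

```text
time: 13.38
tcp_pos: [555.8, 84.0, 99.3]
eef_rot: [[-0.999, -0.05, 0.003], [-0.05, 0.999, 0.0], [-0.003, -0.0, -1.0]]
wrist_force: [0.1, -0.1, -2.7]
finger_gap: 37.5
```

Run:
```python
from h import *
s,im=snap('wrist','w9.png'); s2,sd=snap('side','side9.png'); print(s['time'],s['tcp_pos'].round(1),s['eef_rot'].round(4)[:2,:2],s2['tcp_pos'],s['wrist_force'],s['finger_gap'])
o=np.zeros((600,800,3),np.uint8); a=im[90:290,220:420]; o[:400,:400]=cv2.resize(a,(400,400),interpolation=cv2.INTER_CUBIC); b=sd[130:250,235:355]; o[:400,400:]=cv2.resize(b,(400,400),interpolation=cv2.INTER_CUBIC)
cv2.imwrite('pics/c9.png',cv2.convertScaleAbs(o[:400],alpha=1.7))
C=cam('side'); print(proj(C,[555.6,82.6,50]))
```

```text
13.3833 [555.8  84.   99.3] [[-0.9987 -0.0499]
 [-0.0499  0.9988]] [555.55637357  84.07262809  99.07678607] [ 0.07662307 -0.12206409 -2.69353688] 37.53453817405931
[297.6827066  194.36780998]
```

View pics/c9.png

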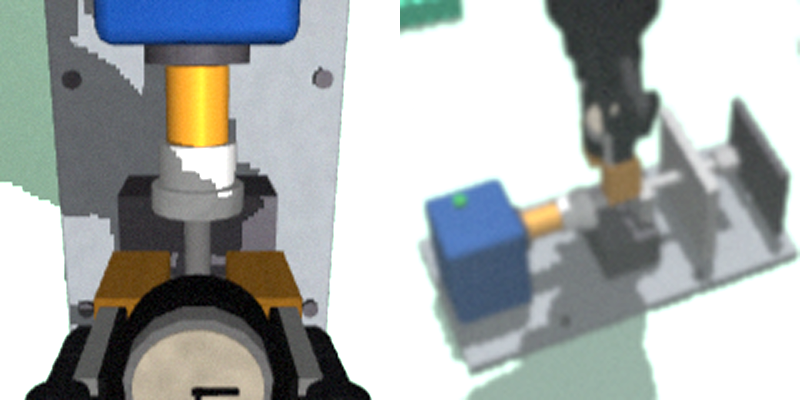

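The prongs are centred over the shank (slot centre 198, shank 198.5 in the crop). TCP x reads about 2 mm beyond the target, so I'll correct it and let the arm settle.

Call:
{"op": "jog_arm", "data": {
  "steps": [
    {"claw": 0, "yaw": 0, "xyz": [0, 0, 0]},
    {"claw": 0, "yaw": 0, "xyz": [0, 0, 0]}
  ]
}}

```text
time: 13.65
tcp_pos: [554.5, 84.2, 98.0]
eef_rot: [[-0.999, -0.05, 0.001], [-0.05, 0.999, 0.0], [-0.001, -0.0, -1.0]]
wrist_force: [-0.5, 0.0, -3.0]
finger_gap: 37.5
```

Run:
```python
from h import *
s,im=snap('wrist','w10.png'); C=cam('wrist',s); g=cv2.GaussianBlur(cv2.cvtColor(im,cv2.COLOR_BGR2GRAY),(3,3),0).astype(float)
print(s['time'],s['tcp_pos'].round(1),s['eef_rot'].round(3).tolist())
b=im[...,0].astype(float); r=im[...,2].astype(float)
P=[]
for u in list(range(280,300))+list(range(340,360)):
    d=np.diff((r-b)[205:228,u]); P.append((u,205.5+d.argmax()))
P=np.array(P); z=s['tcp_pos'][2]-2.9; k=np.polyfit(P[:,0],P[:,1],1); print(k)
print('fork front bottom x at mid',onz(C,319,np.polyval(k,319),z))
# disc front edge (top apex z=85) col 319
print([(v,int(g[v,319])) for v in range(178,202)])
print([(u,int(g[212,u])) for u in range(300,342)])
```

```text
13.65 [554.5  84.2  98. ] [[-0.999, -0.05, 0.001], [-0.05, 0.999, 0.0], [-0.001, -0.0, -1.0]]
[8.93383338e-03 2.12270640e+02]
fork front bottom x at mid [543.28972778  82.74822074  95.1004444 ]
[(178, 138), (179, 101), (180, 88), (181, 87), (182, 88), (183, 88), (184, 88), (185, 88), (186, 86), (187, 80), (188, 77), (189, 81), (190, 88), (191, 90), (192, 88), (193, 86), (194, 85), (195, 86), (196, 87), (197, 88), (198, 88), (199, 89), (200, 89), (201, 86)]
[(300, 30), (301, 30), (302, 31), (303, 31), (304, 30), (305, 29), (306, 29), (307, 30), (308, 30), (309, 30), (310, 30), (311, 35), (312, 47), (313, 58), (314, 62), (315, 66), (316, 68), (317, 69), (318, 69), (319, 69), (320, 68), (321, 66), (322, 63), (323, 59), (324, 49), (325, 36), (326, 30), (327, 29), (328, 30), (329, 31), (330, 30), (331, 29), (332, 29), (333, 30), (334, 30), (335, 30), (336, 30), (337, 30), (338, 29), (339, 31), (340, 40), (341, 56)]
```

Clearances are 4.9 mm to the disc and 3.5 mm to the stop. I'll shift 0.7 mm and lower.

Call:
{"op": "jog_arm", "data": {
  "steps": [
    {"claw": 0, "yaw": 0.004, "xyz": [0.0007, 0, 0.008]},
    {"claw": 0, "yaw": 0, "xyz": [0, 0, 0.012]},
    {"claw": 0, "yaw": 0, "xyz": [0, 0, 0.01]},
    {"claw": 0, "yaw": 0, "xyz": [0, 0, 0.007]},
    {"claw": 0, "yaw": 0, "xyz": [0, 0, 0.004]},
    {"claw": 0, "yaw": 0, "xyz": [0, 0, 0.001]},
    {"claw": 0, "yaw": 0, "xyz": [0, 0, 0]},
    {"claw": 0, "yaw": 0, "xyz": [0, 0, 0]},
    {"claw": 0, "yaw": 0, "xyz": [0, 0, 0]}
  ]
}}

```text
time: 14.45
tcp_pos: [554.1, 84.1, 56.1]
eef_rot: [[-0.999, -0.046, 0.001], [-0.046, 0.999, 0.0], [-0.001, -0.0, -1.0]]
wrist_force: [0.6, -0.1, -1.2]
finger_gap: 37.9
```

Call:
{"op": "jog_arm", "data": {
  "steps": [
    {"claw": 0, "yaw": 0, "xyz": [0, 0, 0.001]},
    {"claw": 0, "yaw": 0, "xyz": [0, 0, 0.001]},
    {"claw": 0, "yaw": 0, "xyz": [0, 0, 0.0005]},
    {"claw": 0, "yaw": 0, "xyz": [0, 0, 0]},
    {"claw": 0, "yaw": 0, "xyz": [0, 0, 0]}
  ]
}}

```text
time: 14.87
tcp_pos: [553.4, 84.1, 53.0]
eef_rot: [[-0.999, -0.046, -0.0], [-0.046, 0.999, -0.0], [0.0, -0.0, -1.0]]
wrist_force: [0.0, -0.8, -1.8]
finger_gap: 37.3
```

Call:
{"op": "jog_arm", "data": {
  "steps": [
    {"claw": 0, "yaw": 0, "xyz": [0, 0, 0.0005]},
    {"claw": 0, "yaw": 0, "xyz": [0, 0, 0.0005]},
    {"claw": 0, "yaw": 0, "xyz": [0, 0, 0]},
    {"claw": 0, "yaw": 0, "xyz": [0, 0, 0]}
  ]
}}

```text
time: 15.2
tcp_pos: [553.8, 84.1, 52.9]
eef_rot: [[-0.999, -0.046, 0.001], [-0.046, 0.999, 0.0], [-0.001, -0.0, -1.0]]
wrist_force: [-2.1, 0.3, 5.9]
finger_gap: 37.8
```

It has made contact (+5.9 N). I'll release and lift clear.

Call:
{"op": "jog_arm", "data": {
  "steps": [
    {"claw": 0.8, "yaw": 0, "xyz": [0, 0, 0]},
    {"claw": 0.8, "yaw": 0, "xyz": [0, 0, 0]},
    {"claw": 0.8, "yaw": 0, "xyz": [0, 0, 0]},
    {"claw": 0.8, "yaw": 0, "xyz": [0, 0, 0]},
    {"claw": 0.8, "yaw": 0, "xyz": [0, 0, 0]},
    {"claw": 0.8, "yaw": 0, "xyz": [0, 0, 0]},
    {"claw": 0.8, "yaw": 0, "xyz": [0, 0, -0.005]},
    {"claw": 0.8, "yaw": 0, "xyz": [0, 0, -0.015]},
    {"claw": 0.8, "yaw": 0, "xyz": [0, 0, -0.025]},
    {"claw": 0.8, "yaw": 0, "xyz": [0, 0, -0.025]},
    {"claw": 0.8, "yaw": 0, "xyz": [0, 0, -0.02]},
    {"claw": 0.8, "yaw": 0, "xyz": [0, 0, -0.01]},
    {"claw": 0.8, "yaw": 0, "xyz": [-0.01, 0, 0]},
    {"claw": 0.8, "yaw": 0, "xyz": [-0.02, 0, 0]},
    {"claw": 0.8, "yaw": 0, "xyz": [-0.01, 0, 0]},
    {"claw": 0.8, "yaw": 0, "xyz": [0, 0, 0]},
    {"claw": 0.8, "yaw": 0, "xyz": [0, 0, 0]},
    {"claw": 0.8, "yaw": 0, "xyz": [0, 0, 0]}
  ]
}}

```text
time: 16.7
tcp_pos: [592.1, 85.9, 150.6]
eef_rot: [[-0.999, -0.046, -0.003], [-0.046, 0.999, -0.0], [0.003, 0.0, -1.0]]
wrist_force: [0.8, 0.1, -0.1]
finger_gap: 68.1
```

Run:
```python
from h import *
s,im=snap('wrist','w11.png'); s2,sd=snap('side','side11.png'); print(s['time'],s['tcp_pos'].round(1),s['eef_rot'].round(4)[:2,:2],s['wrist_force'])
o=np.zeros((400,800,3),np.uint8); o[:,:400]=cv2.resize(im[60:300,200:440],(400,400),interpolation=cv2.INTER_CUBIC); o[:,400:]=cv2.resize(sd[130:250,235:355],(400,400),interpolation=cv2.INTER_CUBIC)
cv2.imwrite('pics/c11.png',cv2.convertScaleAbs(o,alpha=1.7))
C=cam('wrist',s)
hsv=cv2.cvtColor(im,cv2.COLOR_BGR2HSV); m=cv2.inRange(hsv,(0,0,95),(40,90,255)); m[:80]=0;m[260:]=0;m[:,:270]=0;m[:,370:]=0
print('pred watch',proj(C,[555.6,82.6,110]),'pred gap',proj(C,[651.5,87.3,98]),'pred bolt',proj(C,[651.5,87.3,68]))
br=cv2.inRange(hsv,(10,120,30),(30,255,255)); br[:95]=0; ys,xs=np.nonzero(br); print(len(xs),xs.min(),xs.max(),ys.min(),ys.max())
```

```text
16.7 [592.1  85.9 150.6] [[-0.9989 -0.0462]
 [-0.0462  0.9989]] [ 0.77568247  0.0727204  -0.11931307]
pred watch [318.04055303 166.31807591] pred gap [318.52432972 271.33498589] pred bolt [318.57142862 255.4421904 ]
4475 0 639 95 378
```

View pics/c11.png

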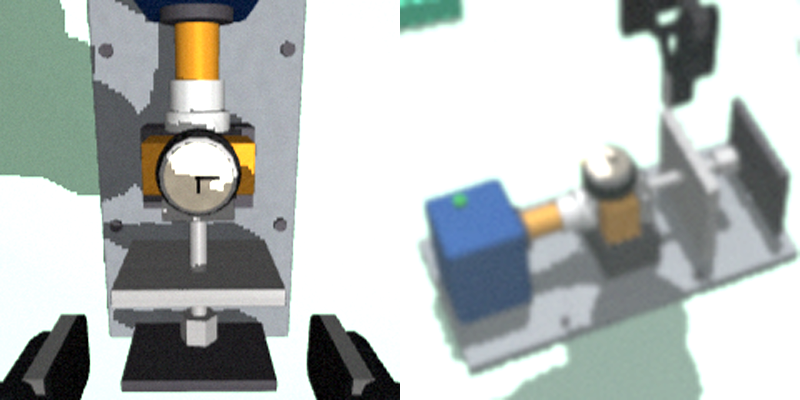

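The holder stands upright on the ledge, straddling the shank between disc and stop. The bolt head shows at px (320,257), close to the predicted (318.6,255.4). I'll move over the gap and descend carefully.

Call:
{"op": "jog_arm", "data": {
  "steps": [
    {"claw": 0.8, "yaw": 0, "xyz": [-0.01, 0, 0]},
    {"claw": 0.8, "yaw": 0, "xyz": [-0.02, 0, 0]},
    {"claw": 0.8, "yaw": 0, "xyz": [-0.02, -0.0009, 0]},
    {"claw": 0.8, "yaw": 0, "xyz": [-0.0092, 0, 0]},
    {"claw": 0.8, "yaw": 0, "xyz": [0, 0, 0]},
    {"claw": 0.8, "yaw": 0, "xyz": [0, 0, 0.02]},
    {"claw": 0.8, "yaw": 0, "xyz": [0, 0, 0.03]},
    {"claw": 0.8, "yaw": 0, "xyz": [0, 0, 0.025]},
    {"claw": 0.8, "yaw": 0, "xyz": [0, 0, 0.01]},
    {"claw": 0.8, "yaw": 0, "xyz": [0, 0, 0]},
    {"claw": 0.8, "yaw": 0, "xyz": [0, 0, 0]},
    {"claw": 0.8, "yaw": 0, "xyz": [0, 0, 0]},
    {"claw": 0.8, "yaw": 0, "xyz": [0, 0, 0]}
  ]
}}

```text
time: 17.88
tcp_pos: [654.3, 87.8, 69.4]
eef_rot: [[-0.999, -0.046, 0.004], [-0.046, 0.999, 0.0], [-0.004, -0.0, -1.0]]
wrist_force: [0.1, 0.1, 0.2]
finger_gap: 68.3
```

Call:
{"op": "jog_arm", "data": {
  "steps": [
    {"claw": 0.8, "yaw": 0, "xyz": [0, 0, 0]},
    {"claw": 0.8, "yaw": 0, "xyz": [0, 0, 0]},
    {"claw": 0.8, "yaw": 0, "xyz": [0, 0, 0]}
  ]
}}

```text
time: 18.13
tcp_pos: [653.2, 87.8, 67.9]
eef_rot: [[-0.999, -0.046, 0.002], [-0.046, 0.999, 0.0], [-0.002, -0.0, -1.0]]
wrist_force: [-0.4, -0.3, 0.1]
finger_gap: 67.9
```

Run:
```python
from h import *
s,im=snap('wrist','w12.png'); C=cam('wrist',s); g=cv2.GaussianBlur(cv2.cvtColor(im,cv2.COLOR_BGR2GRAY),(3,3),0).astype(int)
print(s['time'],s['tcp_pos'].round(1),s['wrist_force'])
print('pred bolt top',proj(C,[651.3,87.5,78]),'br back',proj(C,[625,86,98]),'rear front',proj(C,[677.5,88.5,85]))
for u in (300,319): print(u,[(v,int(g[v,u])) for v in range(180,330,3)])
for v in (235,245,255): print(v,[(u,int(g[v,u])) for u in range(290,350,2)])
```

```text
18.1333 [653.2  87.8  67.9] [-0.35913083 -0.31345234  0.13308908]
pred bolt top [320.10553503 236.45818138] br back [319.74232744 206.20562392] rear front [319.77359236 279.69540319]
300 [(180, 49), (183, 48), (186, 48), (189, 67), (192, 70), (195, 70), (198, 70), (201, 69), (204, 70), (207, 109), (210, 114), (213, 114), (216, 115), (219, 114), (222, 84), (225, 57), (228, 57), (231, 58), (234, 26), (237, 20), (240, 21), (243, 20), (246, 20), (249, 21), (252, 20), (255, 20), (258, 21), (261, 20), (264, 19), (267, 20), (270, 19), (273, 20), (276, 19), (279, 42), (282, 60), (285, 58), (288, 70), (291, 182), (294, 186), (297, 187), (300, 185), (303, 186), (306, 185), (309, 186), (312, 185), (315, 185), (318, 185), (321, 184), (324, 184), (327, 183)]
319 [(180, 47), (183, 48), (186, 46), (189, 69), (192, 70), (195, 69), (198, 69), (201, 69), (204, 69), (207, 69), (210, 71), (213, 70), (216, 69), (219, 71), (222, 51), (225, 67), (228, 70), (231, 86), (234, 72), (237, 71), (240, 70), (243, 83), (246, 138), (249, 33), (252, 21), (255, 20), (258, 20), (261, 19), (264, 20), (267, 20), (270, 21
[... 538 characters left out ...]
(346, 20), (348, 21)]
245 [(290, 21), (292, 19), (294, 19), (296, 20), (298, 18), (300, 19), (302, 21), (304, 19), (306, 26), (308, 48), (310, 72), (312, 88), (314, 92), (316, 107), (318, 133), (320, 136), (322, 135), (324, 136), (326, 134), (328, 130), (330, 129), (332, 106), (334, 29), (336, 20), (338, 20), (340, 19), (342, 20), (344, 20), (346, 18), (348, 20)]
255 [(290, 20), (292, 20), (294, 20), (296, 20), (298, 20), (300, 20), (302, 20), (304, 20), (306, 20), (308, 19), (310, 19), (312, 20), (314, 20), (316, 19), (318, 20), (320, 20), (322, 21), (324, 19), (326, 21), (328, 20), (330, 20), (332, 21), (334, 20), (336, 20), (338, 20), (340, 21), (342, 22), (344, 19), (346, 20), (348, 20)]
```

The bolt head measures columns 304–337 and its end is at row 248, as predicted. The gap edges match too. I'll descend.

Call:
{"op": "jog_arm", "data": {
  "steps": [
    {"claw": 0.8, "yaw": 0, "xyz": [0.001, 0, 0.01]},
    {"claw": 0.8, "yaw": 0, "xyz": [0, 0, 0.01]},
    {"claw": 0.8, "yaw": 0, "xyz": [0, 0, 0.01]},
    {"claw": 0.8, "yaw": 0, "xyz": [0, 0, 0.005]},
    {"claw": 0.8, "yaw": 0, "xyz": [0, 0, 0]},
    {"claw": 0.8, "yaw": 0, "xyz": [0, 0, 0]}
  ]
}}

```text
time: 18.68
tcp_pos: [650.7, 87.7, 30.8]
eef_rot: [[-0.999, -0.046, -0.002], [-0.046, 0.999, -0.0], [0.002, 0.0, -1.0]]
wrist_force: [0.4, 0.5, -0.2]
finger_gap: 68.1
```

Call:
{"op": "jog_arm", "data": {
  "steps": [
    {"claw": 0.8, "yaw": 0, "xyz": [0, 0, 0.003]},
    {"claw": 0.8, "yaw": 0, "xyz": [0, 0, 0.003]},
    {"claw": 0.8, "yaw": 0, "xyz": [0, 0, 0.003]},
    {"claw": 0.8, "yaw": 0, "xyz": [0, 0, 0.003]},
    {"claw": 0.8, "yaw": 0, "xyz": [0, 0, 0.002]},
    {"claw": 0.8, "yaw": 0, "xyz": [0, 0, 0]},
    {"claw": 0.8, "yaw": 0, "xyz": [0, 0, 0]},
    {"claw": 0.8, "yaw": 0, "xyz": [0, 0, 0]}
  ]
}}

```text
time: 19.35
tcp_pos: [651.7, 87.7, 18.1]
eef_rot: [[-0.999, -0.046, 0.0], [-0.046, 0.999, 0.0], [-0.0, 0.0, -1.0]]
wrist_force: [0.4, 0.2, -0.7]
finger_gap: 68.5
```

Call:
{"op": "jog_arm", "data": {
  "steps": [
    {"claw": 0.8, "yaw": 0, "xyz": [0, 0, 0.002]},
    {"claw": 0.8, "yaw": 0, "xyz": [0, 0, 0.003]},
    {"claw": 0.8, "yaw": 0, "xyz": [0, 0, 0]},
    {"claw": 0.8, "yaw": 0, "xyz": [0, 0, 0]},
    {"claw": 0.8, "yaw": 0, "xyz": [0, 0, 0]}
  ]
}}

```text
time: 19.77
tcp_pos: [651.5, 87.7, 12.9]
eef_rot: [[-0.999, -0.046, -0.0], [-0.046, 0.999, -0.0], [0.0, 0.0, -1.0]]
wrist_force: [-0.0, -0.2, 0.2]
finger_gap: 68.0
```

Call:
{"op": "jog_arm", "data": {
  "steps": [
    {"claw": 0, "yaw": 0, "xyz": [0, 0, 0]},
    {"claw": 0, "yaw": 0, "xyz": [0, 0, 0]},
    {"claw": 0, "yaw": 0, "xyz": [0, 0, 0]},
    {"claw": 0, "yaw": 0, "xyz": [0, 0, 0]},
    {"claw": 0, "yaw": 0, "xyz": [0, 0, 0]},
    {"claw": 0, "yaw": 0, "xyz": [0, 0, 0]},
    {"claw": 0, "yaw": 0, "xyz": [0, 0, 0]},
    {"claw": 0, "yaw": 0, "xyz": [0, 0, 0]},
    {"claw": 0, "yaw": 0, "xyz": [0, 0, 0]},
    {"claw": 0, "yaw": 0, "xyz": [0, 0, 0]}
  ]
}}

```text
time: 20.6
tcp_pos: [651.7, 88.0, 13.1]
eef_rot: [[-0.999, -0.046, 0.0], [-0.046, 0.999, 0.0], [-0.0, 0.0, -1.0]]
wrist_force: [0.1, 1.7, 2.0]
finger_gap: 19.2
```

Gripped at 19.2 mm, across the flats. I'll hold for more than 10 s.

```bash
python3 -c "
from h import *
for n in('top','side','wrist'): s,_=snap(n,n+'_h0.png')
print(s['time'])"
```

```text
20.7
```

Call:
{"op": "jog_arm", "data": {
  "steps": [
    {"claw": 0, "yaw": 0, "xyz": [0, 0, 0]},
    {"claw": 0, "yaw": 0, "xyz": [0, 0, 0]},
    {"claw": 0, "yaw": 0, "xyz": [0, 0, 0]},
    {"claw": 0, "yaw": 0, "xyz": [0, 0, 0]},
    {"claw": 0, "yaw": 0, "xyz": [0, 0, 0]},
    {"claw": 0, "yaw": 0, "xyz": [0, 0, 0]},
    {"claw": 0, "yaw": 0, "xyz": [0, 0, 0]},
    {"claw": 0, "yaw": 0, "xyz": [0, 0, 0]},
    {"claw": 0, "yaw": 0, "xyz": [0, 0, 0]},
    {"claw": 0, "yaw": 0, "xyz": [0, 0, 0]},
    {"claw": 0, "yaw": 0, "xyz": [0, 0, 0]},
    {"claw": 0, "yaw": 0, "xyz": [0, 0, 0]},
    {"claw": 0, "yaw": 0, "xyz": [0, 0, 0]},
    {"claw": 0, "yaw": 0, "xyz": [0, 0, 0]},
    {"claw": 0, "yaw": 0, "xyz": [0, 0, 0]},
    {"claw": 0, "yaw": 0, "xyz": [0, 0, 0]},
    {"claw": 0, "yaw": 0, "xyz": [0, 0, 0]},
    {"claw": 0, "yaw": 0, "xyz": [0, 0, 0]},
    {"claw": 0, "yaw": 0, "xyz": [0, 0, 0]},
    {"claw": 0, "yaw": 0, "xyz": [0, 0, 0]}
  ]
}}

```text
time: 22.42
tcp_pos: [651.7, 87.7, 13.0]
eef_rot: [[-0.999, -0.046, 0.0], [-0.046, 0.999, 0.0], [-0.0, 0.0, -1.0]]
wrist_force: [1.2, 3.3, 1.0]
finger_gap: 19.3
```

Call:
{"op": "jog_arm", "data": {
  "steps": [
    {"claw": 0, "yaw": 0, "xyz": [0, 0, 0]},
    {"claw": 0, "yaw": 0, "xyz": [0, 0, 0]},
    {"claw": 0, "yaw": 0, "xyz": [0, 0, 0]},
    {"claw": 0, "yaw": 0, "xyz": [0, 0, 0]},
    {"claw": 0, "yaw": 0, "xyz": [0, 0, 0]},
    {"claw": 0, "yaw": 0, "xyz": [0, 0, 0]},
    {"claw": 0, "yaw": 0, "xyz": [0, 0, 0]},
    {"claw": 0, "yaw": 0, "xyz": [0, 0, 0]},
    {"claw": 0, "yaw": 0, "xyz": [0, 0, 0]},
    {"claw": 0, "yaw": 0, "xyz": [0, 0, 0]},
    {"claw": 0, "yaw": 0, "xyz": [0, 0, 0]},
    {"claw": 0, "yaw": 0, "xyz": [0, 0, 0]},
    {"claw": 0, "yaw": 0, "xyz": [0, 0, 0]},
    {"claw": 0, "yaw": 0, "xyz": [0, 0, 0]},
    {"claw": 0, "yaw": 0, "xyz": [0, 0, 0]},
    {"claw": 0, "yaw": 0, "xyz": [0, 0, 0]},
    {"claw": 0, "yaw": 0, "xyz": [0, 0, 0]},
    {"claw": 0, "yaw": 0, "xyz": [0, 0, 0]},
    {"claw": 0, "yaw": 0, "xyz": [0, 0, 0]},
    {"claw": 0, "yaw": 0, "xyz": [0, 0, 0]}
  ]
}}

```text
time: 24.08
tcp_pos: [651.6, 87.8, 13.0]
eef_rot: [[-0.999, -0.046, 0.0], [-0.046, 0.999, 0.0], [-0.0, 0.0, -1.0]]
wrist_force: [1.2, 2.5, 0.6]
finger_gap: 19.2
```

Call:
{"op": "jog_arm", "data": {
  "steps": [
    {"claw": 0, "yaw": 0, "xyz": [0, 0, 0]},
    {"claw": 0, "yaw": 0, "xyz": [0, 0, 0]},
    {"claw": 0, "yaw": 0, "xyz": [0, 0, 0]},
    {"claw": 0, "yaw": 0, "xyz": [0, 0, 0]},
    {"claw": 0, "yaw": 0, "xyz": [0, 0, 0]},
    {"claw": 0, "yaw": 0, "xyz": [0, 0, 0]},
    {"claw": 0, "yaw": 0, "xyz": [0, 0, 0]},
    {"claw": 0, "yaw": 0, "xyz": [0, 0, 0]},
    {"claw": 0, "yaw": 0, "xyz": [0, 0, 0]},
    {"claw": 0, "yaw": 0, "xyz": [0, 0, 0]},
    {"claw": 0, "yaw": 0, "xyz": [0, 0, 0]},
    {"claw": 0, "yaw": 0, "xyz": [0, 0, 0]},
    {"claw": 0, "yaw": 0, "xyz": [0, 0, 0]},
    {"claw": 0, "yaw": 0, "xyz": [0, 0, 0]},
    {"claw": 0, "yaw": 0, "xyz": [0, 0, 0]},
    {"claw": 0, "yaw": 0, "xyz": [0, 0, 0]},
    {"claw": 0, "yaw": 0, "xyz": [0, 0, 0]},
    {"claw": 0, "yaw": 0, "xyz": [0, 0, 0]},
    {"claw": 0, "yaw": 0, "xyz": [0, 0, 0]},
    {"claw": 0, "yaw": 0, "xyz": [0, 0, 0]}
  ]
}}

```text
time: 25.75
tcp_pos: [651.7, 87.7, 13.0]
eef_rot: [[-0.999, -0.046, 0.0], [-0.046, 0.999, -0.0], [-0.0, -0.0, -1.0]]
wrist_force: [2.5, 3.4, 1.3]
finger_gap: 19.7
```

```bash
python3 -c "
from h import *
for n in('top','side','wrist'): s,_=snap(n,n+'_h1.png')
print(s['time'],s['tcp_pos'],s['wrist_force'],s['finger_gap'])
w=[cv2.cvtColor(cv2.imread(f'pics/wrist_{k}.png'),cv2.COLOR_BGR2GRAY).astype(int) for k in('h0','h1')]
d=abs(w[1]-w[0])>25; ys,xs=np.nonzero(d); print(len(xs),xs.min() if len(xs) else 0,xs.max() if len(xs) else 0,ys.min() if len(ys) else 0,ys.max() if len(ys) else 0)
C=cam('wrist',s); print('disc proj',proj(C,[538.4,82,85]),'nut',proj(C,[510,81,80]),'watch',proj(C,[555.6,82.6,110]))
C=cam('side'); print(proj(C,[538,82,68]),proj(C,[572,83,68]))
"
```

```text
25.85 [651.67571322  87.68572452  13.03709321] [1.84153916 3.31549712 2.46837896] 19.430215424406192
6372 40 451 0 371
disc proj [320.22849209 -16.34496875] nut [ 321.32054653 -123.6293697 ] watch [319.76391771  24.81217224]
[291.01285416 191.94836139] [303.60703353 188.0585018 ]
```

Call:
{"op": "jog_arm", "data": {
  "steps": [
    {"claw": 0, "yaw": 0, "xyz": [0, 0, 0]},
    {"claw": 0, "yaw": 0, "xyz": [0, 0, 0]},
    {"claw": 0, "yaw": 0, "xyz": [0, 0, 0]},
    {"claw": 0, "yaw": 0, "xyz": [0, 0, 0]},
    {"claw": 0, "yaw": 0, "xyz": [0, 0, 0]},
    {"claw": 0, "yaw": 0, "xyz": [0, 0, 0]},
    {"claw": 0, "yaw": 0, "xyz": [0, 0, 0]},
    {"claw": 0, "yaw": 0, "xyz": [0, 0, 0]},
    {"claw": 0, "yaw": 0, "xyz": [0, 0, 0]},
    {"claw": 0, "yaw": 0, "xyz": [0, 0, 0]},
    {"claw": 0, "yaw": 0, "xyz": [0, 0, 0]},
    {"claw": 0, "yaw": 0, "xyz": [0, 0, 0]},
    {"claw": 0, "yaw": 0, "xyz": [0, 0, 0]},
    {"claw": 0, "yaw": 0, "xyz": [0, 0, 0]},
    {"claw": 0, "yaw": 0, "xyz": [0, 0, 0]},
    {"claw": 0, "yaw": 0, "xyz": [0, 0, 0]},
    {"claw": 0, "yaw": 0, "xyz": [0, 0, 0]},
    {"claw": 0, "yaw": 0, "xyz": [0, 0, 0]},
    {"claw": 0, "yaw": 0, "xyz": [0, 0, 0]},
    {"claw": 0, "yaw": 0, "xyz": [0, 0, 0]}
  ]
}}

```text
time: 27.57
tcp_pos: [651.7, 87.7, 13.0]
eef_rot: [[-0.999, -0.046, 0.0], [-0.046, 0.999, 0.0], [-0.0, 0.0, -1.0]]
wrist_force: [1.4, 3.3, 2.0]
finger_gap: 19.3
```

Call:
{"op": "jog_arm", "data": {
  "steps": [
    {"claw": 0, "yaw": 0, "xyz": [0, 0, 0]},
    {"claw": 0, "yaw": 0, "xyz": [0, 0, 0]},
    {"claw": 0, "yaw": 0, "xyz": [0, 0, 0]},
    {"claw": 0, "yaw": 0, "xyz": [0, 0, 0]},
    {"claw": 0, "yaw": 0, "xyz": [0, 0, 0]},
    {"claw": 0, "yaw": 0, "xyz": [0, 0, 0]},
    {"claw": 0, "yaw": 0, "xyz": [0, 0, 0]},
    {"claw": 0, "yaw": 0, "xyz": [0, 0, 0]},
    {"claw": 0, "yaw": 0, "xyz": [0, 0, 0]},
    {"claw": 0, "yaw": 0, "xyz": [0, 0, 0]},
    {"claw": 0, "yaw": 0, "xyz": [0, 0, 0]},
    {"claw": 0, "yaw": 0, "xyz": [0, 0, 0]},
    {"claw": 0, "yaw": 0, "xyz": [0, 0, 0]},
    {"claw": 0, "yaw": 0, "xyz": [0, 0, 0]},
    {"claw": 0, "yaw": 0, "xyz": [0, 0, 0]},
    {"claw": 0, "yaw": 0, "xyz": [0, 0, 0]},
    {"claw": 0, "yaw": 0, "xyz": [0, 0, 0]},
    {"claw": 0, "yaw": 0, "xyz": [0, 0, 0]},
    {"claw": 0, "yaw": 0, "xyz": [0, 0, 0]},
    {"claw": 0, "yaw": 0, "xyz": [0, 0, 0]}
  ]
}}

```text
time: 29.23
tcp_pos: [651.5, 87.8, 13.0]
eef_rot: [[-0.999, -0.046, -0.0], [-0.046, 0.999, 0.0], [0.0, 0.0, -1.0]]
wrist_force: [1.8, 3.2, 2.8]
finger_gap: 19.0
```

Call:
{"op": "jog_arm", "data": {
  "steps": [
    {"claw": 0, "yaw": 0, "xyz": [0, 0, 0]},
    {"claw": 0, "yaw": 0, "xyz": [0, 0, 0]},
    {"claw": 0, "yaw": 0, "xyz": [0, 0, 0]},
    {"claw": 0, "yaw": 0, "xyz": [0, 0, 0]},
    {"claw": 0, "yaw": 0, "xyz": [0, 0, 0]},
    {"claw": 0, "yaw": 0, "xyz": [0, 0, 0]},
    {"claw": 0, "yaw": 0, "xyz": [0, 0, 0]},
    {"claw": 0, "yaw": 0, "xyz": [0, 0, 0]},
    {"claw": 0, "yaw": 0, "xyz": [0, 0, 0]},
    {"claw": 0, "yaw": 0, "xyz": [0, 0, 0]},
    {"claw": 0, "yaw": 0, "xyz": [0, 0, 0]},
    {"claw": 0, "yaw": 0, "xyz": [0, 0, 0]},
    {"claw": 0, "yaw": 0, "xyz": [0, 0, 0]},
    {"claw": 0, "yaw": 0, "xyz": [0, 0, 0]},
    {"claw": 0, "yaw": 0, "xyz": [0, 0, 0]},
    {"claw": 0, "yaw": 0, "xyz": [0, 0, 0]},
    {"claw": 0, "yaw": 0, "xyz": [0, 0, 0]},
    {"claw": 0, "yaw": 0, "xyz": [0, 0, 0]},
    {"claw": 0, "yaw": 0, "xyz": [0, 0, 0]},
    {"claw": 0, "yaw": 0, "xyz": [0, 0, 0]}
  ]
}}

```text
time: 30.9
tcp_pos: [651.5, 87.7, 13.0]
eef_rot: [[-0.999, -0.046, -0.0], [-0.046, 0.999, 0.0], [0.0, 0.0, -1.0]]
wrist_force: [0.2, 3.3, 2.7]
finger_gap: 19.4
```

Run:
```python
from h import *
for n in('top','side','wrist'): s,_=snap(n,n+'_h2.png')
print(s['time'],s['tcp_pos'],s['wrist_force'],s['finger_gap'])
for n in('wrist','side','top'):
    w=[cv2.cvtColor(cv2.imread(f'pics/{n}_{k}.png'),cv2.COLOR_BGR2GRAY).astype(int) for k in('h0','h1','h2')]
    for a,b in((0,1),(1,2)):
        d=(abs(w[b]-w[a])>20).astype(np.uint8); d=cv2.morphologyEx(d,cv2.MORPH_OPEN,np.ones((2,2),np.uint8)); ns,_,st,_=cv2.connectedComponentsWithStats(d)
        print(n,a,b,d.sum(),sorted(st[1:].tolist(),key=lambda r:-r[4])[:6])
```

```text
31.0 [651.43914968  87.69462203  12.95921125] [0.57380414 2.43039865 3.0560362 ] 19.384463090605237
wrist 0 1 5958 [[238, 15, 168, 105, 4188], [313, 17, 51, 24, 971], [233, 0, 31, 29, 267], [391, 0, 21, 9, 123], [320, 47, 9, 19, 108], [255, 32, 7, 12, 52]]
wrist 1 2 6573 [[238, 41, 168, 87, 4359], [313, 27, 51, 24, 1015], [242, 0, 28, 34, 335], [387, 0, 25, 16, 176], [377, 0, 12, 35, 142], [320, 65, 9, 11, 97]]
side 0 1 36 [[290, 181, 6, 6, 19], [283, 190, 3, 4, 9], [304, 180, 2, 2, 4], [285, 195, 2, 2, 4]]
side 1 2 49 [[290, 179, 6, 11, 35], [306, 183, 3, 5, 10], [307, 180, 2, 2, 4]]
top 0 1 0 []
top 1 2 0 []
```

The disc and holder have moved towards the stop. I'll hold a bit longer to confirm motion has stopped.

Call:
{"op": "jog_arm", "data": {
  "steps": [
    {"claw": 0, "yaw": 0, "xyz": [0, 0, 0]},
    {"claw": 0, "yaw": 0, "xyz": [0, 0, 0]},
    {"claw": 0, "yaw": 0, "xyz": [0, 0, 0]},
    {"claw": 0, "yaw": 0, "xyz": [0, 0, 0]},
    {"claw": 0, "yaw": 0, "xyz": [0, 0, 0]},
    {"claw": 0, "yaw": 0, "xyz": [0, 0, 0]},
    {"claw": 0, "yaw": 0, "xyz": [0, 0, 0]},
    {"claw": 0, "yaw": 0, "xyz": [0, 0, 0]},
    {"claw": 0, "yaw": 0, "xyz": [0, 0, 0]},
    {"claw": 0, "yaw": 0, "xyz": [0, 0, 0]},
    {"claw": 0, "yaw": 0, "xyz": [0, 0, 0]},
    {"claw": 0, "yaw": 0, "xyz": [0, 0, 0]},
    {"claw": 0, "yaw": 0, "xyz": [0, 0, 0]},
    {"claw": 0, "yaw": 0, "xyz": [0, 0, 0]},
    {"claw": 0, "yaw": 0, "xyz": [0, 0, 0]},
    {"claw": 0, "yaw": 0, "xyz": [0, 0, 0]},
    {"claw": 0, "yaw": 0, "xyz": [0, 0, 0]},
    {"claw": 0, "yaw": 0, "xyz": [0, 0, 0]},
    {"claw": 0, "yaw": 0, "xyz": [0, 0, 0]},
    {"claw": 0, "yaw": 0, "xyz": [0, 0, 0]}
  ]
}}

```text
time: 32.72
tcp_pos: [651.5, 87.7, 13.0]
eef_rot: [[-0.999, -0.046, -0.0], [-0.046, 0.999, 0.0], [0.0, 0.0, -1.0]]
wrist_force: [-0.3, 3.5, 2.9]
finger_gap: 19.1
```

```bash
cat > cmp.py <<'E'
import sys
from h import *
k=sys.argv[1:]
for n in('side','wrist'): s,_=snap(n,f'{n}_{k[-1]}.png')
print(s['time'],s['wrist_force'].round(1),s['finger_gap'])
def P(n,q,r): 
    x,y,w,h=r; return np.float32(cv2.cvtColor(cv2.imread(f'pics/{n}_{q}.png'),cv2.COLOR_BGR2GRAY))[y:y+h,x:x+w]
for a,b in zip(k,k[1:]):
    for n,r in(('wrist',(230,5,180,140)),('side',(270,165,50,45)),('side',(282,178,14,18)),('side',(296,165,18,30))):
        A,B=P(n,a,r),P(n,b,r); print(a,b,n,r,'changed',int((abs(A-B)>20).sum()),'shift',np.round(cv2.phaseCorrelate(A,B)[0],2))
E
python3 cmp.py h0 h1 h2 h3
```

```text
32.7667 [-1.1  4.7  3.7] 19.534225446837933
h0 h1 wrist (230, 5, 180, 140) changed 5909 shift [0.46 7.69]
h0 h1 side (270, 165, 50, 45) changed 53 shift [0.28 0.24]
h0 h1 side (282, 178, 14, 18) changed 45 shift [0.75 0.15]
h0 h1 side (296, 165, 18, 30) changed 7 shift [ 0.21 -0.2 ]
h1 h2 wrist (230, 5, 180, 140) changed 6457 shift [-0.4   8.76]
h1 h2 side (270, 165, 50, 45) changed 67 shift [0.38 0.29]
h1 h2 side (282, 178, 14, 18) changed 40 shift [ 0.62 -0.32]
h1 h2 side (296, 165, 18, 30) changed 26 shift [0.37 0.03]
h2 h3 wrist (230, 5, 180, 140) changed 65 shift [ 0.03 -0.05]
h2 h3 side (270, 165, 50, 45) changed 0 shift [0.01 0.48]
h2 h3 side (282, 178, 14, 18) changed 0 shift [ 0.52 -0.07]
h2 h3 side (296, 165, 18, 30) changed 0 shift [0.02 0.02]
```

Motion has stopped (zero changed pixels between h2 and h3). One last numeric check that the holder is upright against the stop.

Run:
```python
from h import *
s=robot.read_state(); C=cam('wrist',s)
for k in('h0','h3'):
    im=cv2.imread(f'pics/wrist_{k}.png'); b=im[...,0].astype(float); r=im[...,2].astype(float); d=cv2.GaussianBlur(r-b,(3,3),0)
    hsv=cv2.cvtColor(im,cv2.COLOR_BGR2HSV); m=cv2.inRange(hsv,(8,110,30),(30,255,255)); m[140:]=0;m[:,:230]=0;m[:,420:]=0
    ys,xs=np.nonzero(m); print(k,'brass',xs.min(),xs.max(),ys.min(),ys.max())
    w=cv2.inRange(hsv,(0,0,90),(179,90,255)); w[150:]=0; w[:,:265]=0; w[:,375:]=0
    cs,_=cv2.findContours(w,0,2)
    for c in sorted(cs,key=cv2.contourArea)[-2:]:
        x=cv2.boundingRect(c); print(' white',x, cv2.contourArea(c))
    print(' col320',[int(v) for v in cv2.cvtColor(im,cv2.COLOR_BGR2GRAY)[0:150:4,320]])
print([ (x,z,proj(C,[x,82.6,z]).round(0).tolist()) for x,z in((573.6,110),(577.8,110),(579.8,102),(572.6,88),(559.6,88))])
S=[cv2.cvtColor(cv2.imread(f'pics/{f}.png'),cv2.COLOR_BGR2GRAY).astype(int) for f in('side_h0','side_h3')]
for v in (175,180,185,190,195): print(v,[S[0][v,u] for u in range(280,314,2)],[S[1][v,u] for u in range(280,314,2)])
```

```text
h0 brass 230 412 0 94
 white (268, 102, 107, 48) 3974.5
 white (265, 0, 110, 102) 9967.5
 col320 [220, 217, 220, 218, 193, 28, 28, 24, 25, 27, 29, 30, 28, 27, 206, 223, 223, 225, 224, 226, 226, 228, 228, 187, 167, 155, 31, 29, 170, 173, 174, 174, 172, 170, 153, 172, 174, 171]
h3 brass 231 411 13 103
 white (269, 103, 106, 47) 2640.0
 white (265, 0, 110, 119) 11833.0
 col320 [218, 220, 219, 219, 220, 221, 220, 219, 219, 219, 25, 24, 33, 30, 30, 32, 31, 29, 33, 222, 223, 224, 224, 224, 226, 227, 227, 227, 168, 164, 29, 30, 171, 168, 129, 167, 165, 165]
[(573.6, 110, [316.0, 104.0]), (577.8, 110, [316.0, 121.0]), (579.8, 102, [316.0, 127.0]), (572.6, 88, [317.0, 102.0]), (559.6, 88, [319.0, 59.0])]
175 [np.int64(173), np.int64(172), np.int64(173), np.int64(173), np.int64(173), np.int64(170), np.int64(170), np.int64(182), np.int64(169), np.int64(180), np.int64(177), np.int64(172), np.int64(168), np.int64(174), np.int64(173), np.int64(173), np.int64(134)] [np.int64(173), np.int64(171), np.int64(174), np.int64(174), np.int64(173), np.int64(173), np.int64(167), np.int64(171), np.int64(180),
[... 1424 characters left out ...]
21), np.int64(160), np.int64(167), np.int64(162), np.int64(117), np.int64(98), np.int64(75), np.int64(70), np.int64(73), np.int64(99), np.int64(120), np.int64(119), np.int64(94), np.int64(78), np.int64(74)]
195 [np.int64(114), np.int64(107), np.int64(122), np.int64(124), np.int64(113), np.int64(101), np.int64(98), np.int64(74), np.int64(68), np.int64(74), np.int64(72), np.int64(72), np.int64(73), np.int64(70), np.int64(73), np.int64(79), np.int64(107)] [np.int64(115), np.int64(108), np.int64(99), np.int64(97), np.int64(113), np.int64(104), np.int64(95), np.int64(90), np.int64(84), np.int64(69), np.int64(73), np.int64(74), np.int64(72), np.int64(72), np.int64(72), np.int64(78), np.int64(105)]
```

```bash
python3 -c "
from station import robot
s=robot.read_state(); print(s['time'],s['finger_gap'],s['wrist_force']); print(robot.job_done())"
```

```text
32.8167 19.270431824354223 [-0.74594079  4.24344211  2.96989578]
the job is handed in; nothing more can be done
None
```

The job is handed in at 32.8 s. The largest watch holder stands on the clamp ledge with its prongs straddling the bolt shank. The gripper is holding the bolt head across its flats, with the disc drawn tight.

**Final checks**
- **Holder:** a picture taken after release showed it upright on the ledge between disc and stop plate. While clamping it was pushed about 4 mm, which matches reaching the stop plate.
- **Disc:** it moved about 3 px in the side view, roughly 8 mm. That measure is coarse, because the disc was outside the wrist camera's view at the end. Side-view pictures 1.7 s apart, taken after about 10 s of holding, then showed no change.
- **Bolt head:** the finger opening stayed at 19–20 mm and the pose steady throughout the 12 s of holding. The wrist force read at most about 6 N during the hold.
- **Loupe, screwdriver and tray:** I did not touch them. They looked undisturbed when last in view, before placing; I did not check them again at the end.

**What disagreed**
- **Finger length:** the finger tips ended about 37–40 mm short of the stated TCP. The first grip closed on air above the watch.
- **Failed grips:** one later try caught only the head's rim (about 5 N upward). Another pressed a tip on the fork's top (about 9 N). The fourth grip held, once I had corrected the height from the wrist pictures.
- **Refused call:** my first move call was refused because its rows lacked fields. Nothing moved.

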